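Set up the blow-off station

TASK

Get the blow-off station ready for a run. First turn the air off fully at the lever valve while all the caps are still on, then lift every cap off its nozzle and set it down upright (not dropped) in the tray, one to a compartment; next, with the air still off, turn the stop slide's knob until its pointer is exactly opposite the flag's tip, and last of all open the valve half way (45 degrees). Leave the screwdriver, the box of parts and the bracket alone.

Things in the scene. Friction and masses are not known exactly. Their poses are not given: they have to be found in the camera images.
- nozzle_block: aluminium block 170 x 170 mm, 40 mm high, fixed to the bench; origin at the centre of its underside, z up. Five brass nozzles stand on its top face (28 mm wide at the foot, 22 mm high) at its centre and at x, y = +-55 mm. Some nozzles have no cap.
- cap1: loose black plastic dust cap (60 g), standing over one of the nozzles with its rim on the block's top face, or absent (None from the start). Round skirt 46 mm across and 30 mm high, open below (38 mm bore, 24 mm deep), with a round grip stem 22 mm across that rises from the skirt's top, 30 mm above the rim, to 64 mm above the rim. Origin: centre of the rim (underside), z up along the stem
- cap2: loose black plastic dust cap (60 g), standing over one of the nozzles with its rim on the block's top face, or absent (None from the start). Round skirt 46 mm across and 30 mm high, open below (38 mm bore, 24 mm deep), with a round grip stem 22 mm across that rises from the skirt's top, 30 mm above the rim, to 64 mm above the rim. Origin: centre of the rim (underside), z up along the stem
- cap3: loose black plastic dust cap (60 g), standing over one of the nozzles with its rim on the block's top face, or absent (None from the start). Round skirt 46 mm across and 30 mm high, open below (38 mm bore, 24 mm deep), with a round grip stem 22 mm across that rises from the skirt's top, 30 mm above the rim, to 64 mm above the rim. Origin: centre of the rim (underside), z up along the stem
- cap4: loose black plastic dust cap (60 g), standing over one of the nozzles with its rim on the block's top face, or absent (None from the start). Round skirt 46 mm across and 30 mm high, open below (38 mm bore, 24 mm deep), with a round grip stem 22 mm across that rises from the skirt's top, 30 mm above the rim, to 64 mm above the rim. Origin: centre of the rim (underside), z up along the stem
- cap5: loose black plastic dust cap (60 g), standing over one of the nozzles with its rim on the block's top face, or absent (None from the start). Round skirt 46 mm across and 30 mm high, open below (38 mm bore, 24 mm deep), with a round grip stem 22 mm across that rises from the skirt's top, 30 mm above the rim, to 64 mm above the rim. Origin: centre of the rim (underside), z up along the stem
- cap_tray: loose white plastic tray (0.7 kg) on the bench, 205 mm (x) by 139 mm (y), 22 mm high, walls and dividers 4 mm, floor 4 mm; six compartments (3 along x, 2 along y), about 63 x 63 mm, their centres at x = -67, 0, +67 mm and y = -33.5, +33.5 mm in its frame. Origin: centre of the underside. It can be pushed about.
- stop_slide: base of the stop slide, dark steel, 100 mm (x) by 200 mm (y), 20 mm high, fixed; origin: centre of the underside. A gearbox 45 x 70 mm, 50 mm high, stands at x = -24 mm and carries the knob; beside it, at x = +20 mm, an aluminium carriage with the pointer runs along y.
- knob (a joint): angle of the stop slide's knob (rad), growing clockwise seen from above; range -0.25 to 5.87. A pinion and rack couple it to the carriage: each radian moves the pointer 16 mm along the slide's +y. It stays where it is left (friction about 0.06 N m). At 0 the knob's grip bar lies along the slide's x axis. The bar is 44 mm long, 14 mm thick and 28 mm high, from 58 to 86 mm above the bench, on a disc 50 mm across.
- knob_grip (a point): centre of the knob's grip bar, on the knob's vertical axis, 72 mm above the bench; its x axis lies along the bar and turns with the knob
- pointer_tip (a point): tip of the white cone-shaped pointer (16 mm long) on the carriage, 51 mm above the bench; its axes are those of the stop slide (it travels along y)
- flag_tip (a point): tip of the white cone (16 mm long) on the steel flag that stands beside the slide, 51 mm above the bench, facing the pointer; axes those of the stop slide. The pointer is opposite it when the two tips have the same y in this frame (they then stand about 5 mm apart in x). The flag is fixed and set anew each time.
- lever (a joint): angle of the air valve's lever (rad): 0 fully shut (lever across the pipe, against its stop), pi/4 half open, pi/2 wide open (lever along the pipe). Grows clockwise seen from above. The lever stays where it is left (friction about 0.1 N m).
- lever_grip (a point): point to grip on the lever, 75 mm from its axis, 84 mm above the bench; its x axis points outward along the lever. The black grip is 15 mm wide and 24 mm high (72 to 96 mm above the bench) and reaches from 42 to 100 mm from the axis; it is free beneath.
- valve_axis (a point): point on the lever's vertical axis, 84 mm above the bench; its axes are fixed with the valve; the lever points along +x when shut and along -y when wide open. The valve body and its disc below the lever reach 60 mm up.
- screwdriver: loose screwdriver with a blue handle, a bystander beyond the work; leave alone
- parts_box: open cardboard box of black parts, 110 x 150 mm, 50 mm high, beyond the work, a bystander; leave alone
- bracket: aluminium bracket with a shaft, 90 x 60 mm, 56 mm high, beyond the work, a bystander; leave alone

How it is judged (in metres and radians):
On the way, in this order (a step that is already met when the one before it is completed fails the run):
1. the air valve is fully shut (within 0.09 rad), all caps still on their nozzles (value of joint lever below 0.09 rad and z of each of cap1, cap2, cap3, cap4, cap5 in the frame of nozzle_block above 0.03 m), for 0.2 s.
2. every cap stands upright in the tray, the valve still shut (value of joint lever below 0.09 rad and x of cap1 in the frame of cap_tray between -0.0985 and 0.0985 m and y of cap1 in the frame of cap_tray between -0.0655 and 0.0655 m and z of cap1 in the frame of cap_tray between -0.003 and 0.01 m and angle between each of cap1, cap2, cap3, cap4, cap5's own z axis and vertical below 0.15 rad and x of cap2 in the frame of cap_tray between -0.0985 and 0.0985 m and y of cap2 in the frame of cap_tray between -0.0655 and 0.0655 m and z of cap2 in the frame of cap_tray between -0.003 and 0.01 m and x of cap3 in the frame of cap_tray between -0.0985 and 0.0985 m and y of cap3 in the frame of cap_tray between -0.0655 and 0.0655 m and z of cap3 in the frame of cap_tray between -0.003 and 0.01 m and x of cap4 in the frame of cap_tray between -0.0985 and 0.0985 m and y of cap4 in the frame of cap_tray between -0.0655 and 0.0655 m and z of cap4 in the frame of cap_tray between -0.003 and 0.01 m and x of cap5 in the frame of cap_tray between -0.0985 and 0.0985 m and y of cap5 in the frame of cap_tray between -0.0655 and 0.0655 m and z of cap5 in the frame of cap_tray between -0.003 and 0.01 m), for 0.2 s.
3. the pointer is opposite the flag's tip (within 2.5 mm) and still, the valve still shut (value of joint lever below 0.09 rad and y of pointer_tip in the frame of flag_tip between -0.0025 and 0.0025 m and velocity of joint knob between -0.1 and 0.1 rad/s), for 0.3 s.
At the end, for the whole second after the job is handed in: Every cap that was present stands upright (within 0.15 rad) on the floor of a tray compartment, at rest; the pointer tip is within 2.5 mm of the flag tip along the slide; the valve lever is at 45 degrees open, within 0.12 rad (7 degrees) (x of cap1 in the frame of cap_tray between -0.0985 and 0.0985 m and y of cap1 in the frame of cap_tray between -0.0655 and 0.0655 m and z of cap1 in the frame of cap_tray between -0.003 and 0.01 m and angle between each of cap1, cap2, cap3, cap4, cap5's own z axis and vertical below 0.15 rad and x of cap2 in the frame of cap_tray between -0.0985 and 0.0985 m and y of cap2 in the frame of cap_tray between -0.0655 and 0.0655 m and z of cap2 in the frame of cap_tray between -0.003 and 0.01 m and x of cap3 in the frame of cap_tray between -0.0985 and 0.0985 m and y of cap3 in the frame of cap_tray between -0.0655 and 0.0655 m and z of cap3 in the frame of cap_tray between -0.003 and 0.01 m and x of cap4 in the frame of cap_tray between -0.0985 and 0.0985 m and y of cap4 in the frame of cap_tray between -0.0655 and 0.0655 m and z of cap4 in the frame of cap_tray between -0.003 and 0.01 m and x of cap5 in the frame of cap_tray between -0.0985 and 0.0985 m and y of cap5 in the frame of cap_tray between -0.0655 and 0.0655 m and z of cap5 in the frame of cap_tray between -0.003 and 0.01 m and y of pointer_tip in the frame of flag_tip between -0.0025 and 0.0025 m and value of joint lever between 0.665398 and 0.905398 rad and linear speed of each of cap1, cap2, cap3, cap4, cap5, cap_tray below 0.02 m/s); the robot touches nothing.
It fails at once if the screwdriver was moved more than 30 mm (distance of screwdriver from where it was at the start of the episode above 0.03 m).
It fails at once if the box of parts was moved more than 30 mm (distance of parts_box from where it was at the start of the episode above 0.03 m).
It fails at once if the bracket was moved more than 30 mm (distance of bracket from where it was at the start of the episode above 0.03 m).
It fails at once if a cap was dropped or thrown (over 0.9 m/s out of the fingers) ((linear speed of cap1 above 0.9 m/s and contact force between cap1 and the fingers below 0.05 N) or (linear speed of cap2 above 0.9 m/s and contact force between cap2 and the fingers below 0.05 N) or (linear speed of cap3 above 0.9 m/s and contact force between cap3 and the fingers below 0.05 N) or (linear speed of cap4 above 0.9 m/s and contact force between cap4 and the fingers below 0.05 N) or (linear speed of cap5 above 0.9 m/s and contact force between cap5 and the fingers below 0.05 N)).
Of cap1, cap2, cap3, cap4, cap5 only 3 to 5 are there at a start; the rules pass over those that are not, and their reading is None.
At some moment in a run one of cap_tray may be knocked a few centimetres aside while the robot is not near it.
It also fails if it takes over 200 s, if anything falls off the work surface, if the arm or the gripper's body presses on something with over 40 N, if the wrist force passes 120 N, or if a joint passes its speed limit or range.

ROBOT

A 6-joint arm with a two-finger parallel gripper is mounted at the origin on the work surface. World frame = base frame: x ahead of the robot, y to its left, z up, the work surface at z = 0. Lengths are in mm, angles in rad, forces in N, time in s.
With the tool pointing down it reaches from about 350 to 875 mm from the base axis. Payload 15.5 kg.
Tool frame: the origin (TCP) lies between the finger pads; the fingertips stand 19 mm ahead of it and the grasp point (between the pads) is the TCP; z points along the fingers, y is the line along which they close (so a half turn about z gives the same grasp; the last joint's range is limited). The gripper opens to 85 mm and grips with 20 to 120 N. Pads are 22 mm wide; open, the fingers measure 114 mm over their backs; the gripper's body (76 mm by 85 mm) begins 54 mm behind the grasp point. The pads swing forward as they close: fully open they stand 13 mm farther back than shut.
Start: joints at [-1.238, 0.494, 1.345, -0, 1.302, -0.096], TCP at [259.864, -568.417, 250.277] pointing down, gripper open.
Joint ranges: [-2.91, 2.91], [-0.82, 2.16], [0.22, 2.67], [-1.22, 4.37], [0.12, 2.79], [-3.08, 3.08]. Speed limits (rad/s): [1.89, 1.89, 2.57, 3.01, 3.01, 3.01].

INTERFACE

Orientations are given as a 3x3 rotation matrix whose columns are the frame's x, y, z axes.
In Python, from rig import arm, imaging, order gives the robot as it stands. The module is installed in compiled form; this text tells all that it offers.
- The arm moves only by the tool carry_out, never from a script. Its argument "targets" is a list of rows, each a list of 7 numbers: the turn, a rotation vector about the tool's x, y, z in degrees, then the shift along the tool's x, y, z in m, then the opening, from -1 (shut) to 1 (fully open). A call has exactly 8 rows; each row is the pose to reach, as a shift and turn from the pose commanded when the call began, along the tool's axes at that moment; what a row does not reach only later rows make up. A row lasts 1/12 s, in which the tool goes at most 41.7 mm and 7.16 degrees, less where a joint would pass 70% of its speed; a pose out of reach is approached as far as the arm can. A call with a gripper value outside its range is refused whole. The fingers move at their own pace and stop on an object; "force" is the grip in N (left out, the last holds). Time passes only in rows, so rows that repeat a pose let the fingers close, or fill a call up. It gives the time, the measured TCP pose, the force, the opening and the grip force at its end, in the units of the state.
- arm.get_obs(): the state, without advancing time (a new reading comes with each control period).
- imaging.snapshot(name): name is "scene" or "top"; returns a dict with "color" (420x560x3 uint8, red, green, blue), "z_map" (420x560 float32, mm along the optical axis (not along the pixel's ray), 0 where there is no reading), "fx", "fy", "cx", "cy" (pixels), "R" (3x3) and "t" (3): a world point X has camera coordinates R X + t. Camera axes: x right, y down, z forward; pixel columns grow to the right and rows downward; lengths in mm; the calibration is good to about 2 mm. A picture is of the moment at which its call begins.
- order.job_done(): hands the job in; it is judged then, once.
The state is a dict: "t": time; "joint_pos": joint angles; "qd": joint speeds; "joint_torque": joint torques, N m; "tool_pos": TCP position; "orientation": TCP orientation; "ft_force": force on the tool from outside, world axes, zero at the start; "torque": the same for the moment, N m; "opening": finger opening in mm; "grip_force": force on a finger pad.
Only numpy, scipy, OpenCV 4.12 (cv2) and the standard library are available. Lean on these libraries where they do the work, as an engineer would, in place of code of your own. Each camera call takes 0.05 s, during which the arm holds its last target. There are 200 camera calls.

## Working session

There is one attempt and no reset: what is moved stays moved. The work goes in short steps, Python scripts to look and compute and a tool call to move; the robot and the scene stay as the last step left them, time stands still between calls to the robot, and variables do not carry over. Pictures are saved under pics/ and viewed, at most 14 in all, crops included, and the job is handed in when it is done.

Besides the shell and the picture viewer there is one more tool, called after "Request:" as name(argument=value, ...) on one line, values as JSON. carry_out: Moves the arm, as the interface text tells. Its arguments: {"type":"object","properties":{"targets":{"type":"array","items":{"type":"array","items":{"type":"number"}}},"force":{"type":"number"}},"required":["targets"]}

```bash
mkdir -p pics; ls
cat > h.py <<'E'
import numpy as np, cv2
from rig import arm, imaging, order
def snap(n,save=None):
    s=imaging.snapshot(n)
    if save: cv2.imwrite('pics/'+save,s['color'][:,:,::-1])
    s['R']=np.array(s['R']);s['t']=np.array(s['t']);return s
def ray(s,u,v,z):
    d=s['R'].T@np.array([(u-s['cx'])/s['fx'],(v-s['cy'])/s['fy'],1]);c=-s['R'].T@s['t']
    return c+d*(z-c[2])/d[2]
def cloud(s):
    v,u=np.mgrid[:420,:560];z=s['z_map']
    p=np.stack([(u-s['cx'])/s['fx']*z,(v-s['cy'])/s['fy']*z,z],-1)
    return (p-s['t'])@s['R']
def proj(s,X):
    c=s['R']@np.array(X)+s['t'];return c[0]/c[2]*s['fx']+s['cx'],c[1]/c[2]*s['fy']+s['cy']
E
python3 - <<'E'
from h import *
o=arm.get_obs();print(o)
for n in('scene','top'):
    s=snap(n,n+'0.png');np.savez('pics/'+n+'0.npz',**s);print(n,s['fx'],s['cx'],s['cy'],s['R'].round(3),-s['R'].T@s['t'])
E
```

```text
pics
{'t': 0.0, 'joint_pos': array([-1.23752775e+00,  4.94171007e-01,  1.34611102e+00,  8.75490233e-06,
        1.30251530e+00, -9.54967130e-02]), 'qd': array([ 0.00052421, -0.00053393, -0.00020983, -0.00130316, -0.00055028,
       -0.00056466]), 'joint_torque': array([-2.66570038e-03, -8.82157016e+01, -3.83865166e+01, -1.38949076e-04,
        1.03222692e-02,  9.02466240e-06]), 'tool_pos': array([ 259.74118672, -568.10772339,  249.71463079]), 'orientation': array([[ 9.09480761e-01,  4.15745831e-01, -3.86109940e-04],
       [ 4.15745992e-01, -9.09480054e-01,  1.14114625e-03],
       [ 1.23267505e-04, -1.19837422e-03, -9.99999274e-01]]), 'ft_force': array([ 1.42658692, -0.64271307, -1.02032777]), 'torque': array([ 0.03334848, -0.04491511,  0.0173475 ]), 'grip_force': 0.0, 'opening': 85.49910332398554}
scene 501.87434624430716 274.2053117831806 214.7207352887965 [[ 0.785  0.62   0.01 ]
 [ 0.35  -0.429 -0.833]
 [-0.512  0.657 -0.553]] [1214.5800075  -720.34835303  700.82408492]
top 498.9180051371945 278.40519716157826 214.8304702148972 [[ 0.022 -1.    -0.011]
 [-0.984 -0.02  -0.179]
 [ 0.179  0.014 -0.984]] [ 381.06032793   -2.67726608 1313.66041741]
```

View pics/scene0.png

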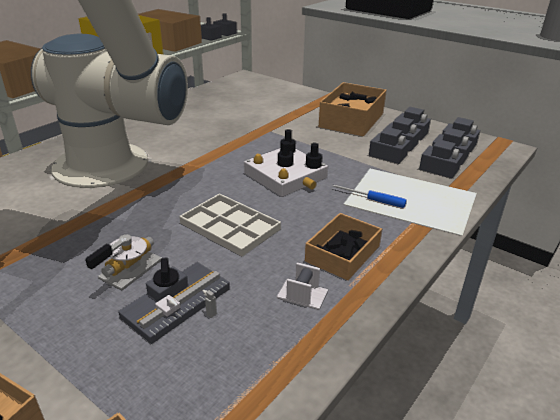

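View pics/top0.png

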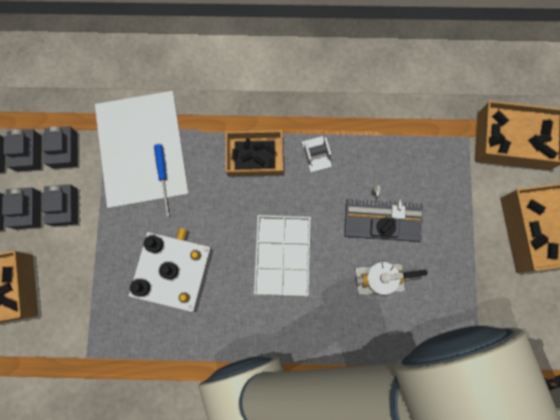

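Three caps (top view at about (153,243), (169,270) and (140,287)) and two bare nozzles. The tray is at (283,255), the slide at (384,220), and the valve at (385,278) with its lever pointing right to (427,272). Next, enlarged crops of the valve and slide.

Run:
```python
from h import *
a=cv2.imread('pics/top0.png')[175:305,335:445];b=cv2.imread('pics/scene0.png')[225:340,80:240]
a=cv2.resize(a,None,fx=3.4,fy=3.4,interpolation=cv2.INTER_CUBIC);b=cv2.resize(b,None,fx=2.6,fy=2.6,interpolation=cv2.INTER_CUBIC)
c=np.zeros((450,800,3),np.uint8);c[:a.shape[0],:a.shape[1]]=a;c[:b.shape[0],380:380+b.shape[1]]=b[:, :420]
cv2.imwrite('pics/crop0.png',c)
s=dict(np.load('pics/top0.npz'));P=cloud(s)
for n,(u,v) in dict(c1=(153,243),c2=(169,270),c3=(140,287),n1=(196,255),n2=(184,298),lev=(420,273),leva=(390,278),knob=(386,226),ptr=(401,203),flag=(377,188),carr=(398,212),tray=(283,255),blk=(160,290)).items():
    print(n,P[v,u].round(1))
for n,(lo,hi) in dict(lev=(80,110),knob=(75,100),flag=(42,65),caps=(85,125),ntop=(30,44),tray=(15,28)).items():
    m=((P[...,2]>lo)&(P[...,2]<hi)&(P[...,0]<760)&(P[...,0]>220)).astype(np.uint8); m[:,:90]=0;m[310:]=0;m[:,470:]=0
    k,L,st,ce=cv2.connectedComponentsWithStats(m)
    for i in range(1,k):
        if st[i,4]>12: print(n,st[i],ce[i].round(1),P[L==i].mean(0).round(1),P[L==i][:,2].max())
```

```text
c1 [525.9 321.9  98.3]
c2 [460.9 279.   95.8]
c3 [418.5 347.9  92.1]
n1 [502.1 220.9  62.1]
n2 [394.8 245.4  60.9]
lev [ 466.5 -330.4   97.4]
leva [ 453.9 -261.1   81.6]
knob [ 582.  -252.7   85.6]
ptr [ 647.8 -298.5   54.2]
flag [ 685.5 -236.9   57.1]
carr [ 626.2 -292.8   43.2]
tray [511.    2.1  20.1]
blk [413.6 311.2  41.5]
lev [381 217  15  16  99] [388.1 224.2] [ 586.3 -257.8   86.7] 93.8060143329605
lev [144 237  12  10  81] [149.5 241.6] [528.9 329.9 101. ] 108.73725587704207
lev [160 265  11   9  82] [165. 269.] [462.8 287.3 101.8] 109.98994135559474
lev [381 269  47  13 291] [403.6 274.5] [ 462.5 -292.1   90.9] 104.3328631487137
lev [130 282  12   9  87] [135.7 286.2] [419.9 355.9 101.3] 109.4009097142284
knob [381 217  15  16 103] [388.  224.3] [ 586.3 -257.7   86.4] 93.8060143329605
knob [149 239   7   9  27] [153.  243.4] [526.1 324.7  87.5] 99.9865415196822
knob [166 266   7   8  23] [169.2 269.9] [461.6 280.4  87.7] 99.73183563694688
knob [380 269  48  13 289] [402.9 274.6] [ 462.1 -290.5   90.2] 99.93297570486176
knob [137 282   6   9  24] [139.6 286.4] [420.  350.2  
[... 2700 characters left out ...]
] [161.1 170.2] [731.6 333.6  22.5] 27.831770576349005
tray [235 162  38   8 187] [251.8 165.2] [750.9  90.8  19.4] 27.882795812758946
tray [234 173  15   2  25] [240.6 173.4] [726.9 119.9  21.7] 27.2703420598274
tray [251 172  23   3  26] [261.4 173. ] [729.   64.3  22. ] 27.948496692511032
tray [163 186   5  20  33] [164.8 196. ] [662.2 320.5  17.7] 21.90393698256796
tray [ 345  198   77   43 1674] [379.1 220.8] [ 606.2 -247.8   21. ] 27.778664312923496
tray [402 202  21   9 143] [412.4 206.1] [ 647.2 -336.1   20.8] 26.522236579289718
tray [166 207   3   9  15] [167.1 211. ] [621.6 311.8  17.4] 21.70822333530803
tray [254 215  57  81 714] [282.1 253.9] [514.3   4.6  21.6] 27.85320175568919
```

View pics/crop0.png

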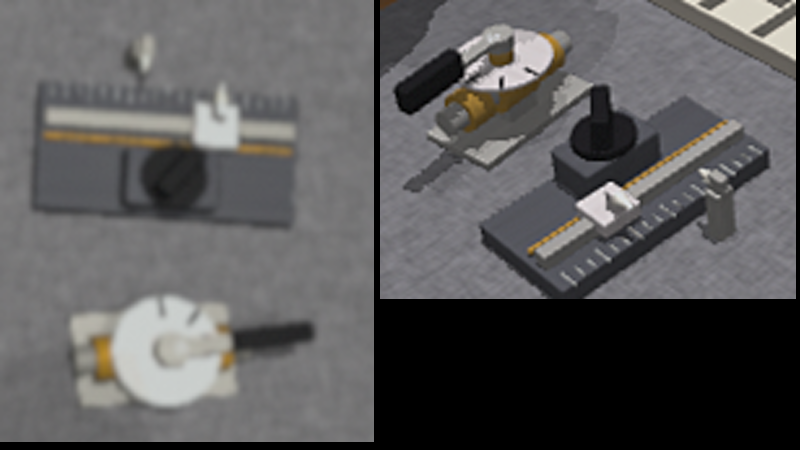

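The pipe lies along world y. The lever is near wide-open, pointing right and slightly up, so it must swing anticlockwise to +x. The pointer is at crop (221,95) and the flag tip at (143,75), about 60 mm apart. The knob bar runs diagonally. Next, precise geometry.

```bash
cat >> h.py <<'E'
def blobs(m,mn=12):
    k,L,st,ce=cv2.connectedComponentsWithStats(m.astype(np.uint8))
    return [(st[i],ce[i],L==i) for i in range(1,k) if st[i,4]>=mn]
def tri(sa,pa,sb,pb):
    A=[];b=[]
    for s,(u,v) in((sa,pa),(sb,pb)):
        c=-s['R'].T@s['t'];d=s['R'].T@np.array([(u-s['cx'])/s['fx'],(v-s['cy'])/s['fy'],1]);d/=np.linalg.norm(d)
        M=np.eye(3)-np.outer(d,d);A.append(M);b.append(M@c)
    return np.linalg.solve(sum(A),sum(b))
E
python3 - <<'E'
from h import *
S={n:dict(np.load(f'pics/{n}0.npz')) for n in('top','scene')}
for n,s in S.items():
    P=cloud(s);X,Y,Z=P[...,0],P[...,1],P[...,2]
    img=s['color'].astype(int);v=img.max(2)
    print('==',n)
    near=(X>340)&(X<600)&(Y>170)&(Y<420)
    for st,ce,m in blobs(near&(Z>78)&(Z<120)): print('stem',st,ce.round(1),'z98pct',np.percentile(Z[m],90).round(1),ray(s,*ce,96 if n=='scene' else 104).round(1))
    hue=cv2.cvtColor(s['color'],cv2.COLOR_RGB2HSV)
    for st,ce,m in blobs(near&(Z>45)&(Z<70)&(hue[...,1]>110)&(hue[...,2]>90)): print('nozz',st,ce.round(1),ray(s,*ce,55).round(1))
    lv=(X>400)&(X<520)&(Y<-265)&(Y>-400)&(Z>68)&(Z<110)&(v<75)
    for st,ce,m in blobs(lv):
        print('lever',st,ce.round(1),np.percentile(Z[m],[50,90]).round(1))
        vv,uu=np.nonzero(m);q=np.array([ray(s,a,b,90)[:2] for a,b in zip(uu,vv)])
        l=cv2.fitLine(q.astype(np.float32),cv2.DIST_L2,0,.01,.01).ravel();print(q.mean(0).round(1),l.round(3),np.degrees(np.arctan2(l[1],l[0])))
    # white disc
    dm=(X>390)&(X<520)&(Y<-180)&(Y>-320)&(v>150)&(hue[...,1]<60)
    for st,ce,m in blobs(dm,60):print('disc',st,ce.round(1),np.median(Z[m]).round(1),ray(s,*ce,60).round(1))
    tr=(X>380)&(X<640)&(Y<130)&(Y>-140)&(Z>-5)&(Z<40)&(v>140)&(hue[...,1]<60)
    for st,ce,m in blobs(tr,200):
        r=cv2.convexHull(np.argwhere(m)[:,::-1].astype(np.int32));q=np.array([ray(s,*p[0],22)[:2] for p in r],np.float32)
        print('tray',st,cv2.minAreaRect(q),np.percentile(Z[m],[10,90]))
    kb=(X>540)&(X<640)&(Y<-200)&(Y>-310)&(Z>70)&(Z<100)
    for st,ce,m in blobs(kb):
        vv,uu=np.nonzero(m);q=np.array([ray(s,a,b,86)[:2] for a,b in zip(uu,vv)],np.float32);print('knob',st,ce,cv2.minAreaRect(q),np.percentile(Z[m],90))
    sl=(X>500)&(X<720)&(Y<-120)&(Y>-380)&(Z>14)&(Z<26)
    q=P[sl][:,:2].astype(np.float32);print('slide',cv2.minAreaRect(q))
    nb=near&(Z>30)&(Z<46);print('block',cv2.minAreaRect(P[nb][:,:2].astype(np.float32)))
E
```

```text
== top
stem [144 237  12  10  86] [149.6 241.6] z98pct 106.6 [528.5 328.8 104. ]
stem [160 265  11   9  83] [165.1 269. ] z98pct 107.6 [462.5 286.7 104. ]
stem [130 282  12   9  90] [135.8 286.2] z98pct 107.3 [419.7 354.9 104. ]
nozz [191 251   9   8  58] [194.9 254.6] [503.8 225.1  55. ]
nozz [180 294   9   8  60] [183.8 297.3] [396.5 247.3  55. ]
lever [404 270  23   8 134] [414.8 273.3] [96.4 99.6]
[ 466.  -319.7] [ 1.50000e-01 -9.89000e-01  4.65955e+02 -3.19658e+02] -81.39441
disc [ 356  262   48   33 1002] [383.3 277.2] 59.8 [ 456.8 -248.9   60. ]
disc [358 286  13   8  64] [363.4 290.4] 8.2 [ 423.3 -199.2   60. ]
tray [ 253  214   58   83 4390] ((512.3300170898438, 3.959503173828125), (143.73301696777344, 208.8142547607422), 89.07797241210938) [ 1.45530824 20.88014572]
knob [380 217  16  16 108] [387.85185185 224.39814815] ((585.7968139648438, -256.41522216796875), (13.899531364440918, 46.94428253173828), 45.569435119628906) 89.44522524535826
slide ((625.248779296875, -260.3977355957031), (200.08934020996094, 129.5666046142578), 87.21768951416016)
block ((477.69549560546875, 28
[... 480 characters left out ...]
 -68.580345
disc [110 235  37  25 439] [130.2 246.2] 60.5 [ 461.4 -244.4   60. ]
disc [117 279  16   9  61] [123.7 282.4] 8.8 [ 543.8 -324.5   60. ]
tray [ 180  193  101   56 1821] ((512.7548217773438, 4.07708740234375), (140.99249267578125, 207.12387084960938), 89.12675476074219) [ 3.64014979 22.88041427]
knob [161 258   8  21 158] [164.46835443 267.62658228] ((596.5742797851562, -265.15338134765625), (13.383173942565918, 61.48179626464844), 48.94525146484375) 88.00278635224839
slide ((628.6768798828125, -261.42987060546875), (202.9867401123047, 134.74273681640625), 86.93058776855469)
block ((480.3774719238281, 285.23040771484375), (174.82388305664062, 206.23797607421875), 75.7838134765625)
```

```bash
cat >> h.py <<'E'
from scipy.spatial.transform import Rotation as Ro
def yawR(d):
    c,s=np.cos(np.radians(d)),np.sin(np.radians(d));return np.array([[c,s,0],[s,-c,0],[0,0,-1]])
def plan(*T,o=None):
    o=o or arm.get_obs();R=np.array(o['orientation']);p=np.array(o['tool_pos'])
    print('tcp',p.round(1),'yaw',np.degrees(np.arctan2(R[1,0],R[0,0])).round(2),'F',np.round(o['ft_force'],1),'op',round(o['opening'],1),'t',round(o['t'],2),'q',np.round(o['joint_pos'],2))
    for x,y,z,w in T:
        print((x,y,z,w),Ro.from_matrix(R.T@yawR(w)).as_rotvec(degrees=True).round(1),(R.T@(np.array([x,y,z])-p)/1000).round(4))
E
python3 - <<'E'
from h import *
plan((467,-323.4,200,98.6),(467,-323.4,84,98.6))
E
```

```text
tcp [ 259.8 -568.1  249.8] yaw 24.57 F [-0.6  0.5 -0.5] op 85.5 t 0.1 q [-1.24  0.49  1.35  0.    1.3  -0.1 ]
(467, -323.4, 200, 98.6) [ -0.  -0. -74.] [ 0.2902 -0.1364  0.0499]
(467, -323.4, 84, 98.6) [ -0.  -0. -74.] [ 0.2902 -0.1362  0.1659]
```

Request:
carry_out(targets=[[0, 0, -7, 0.036, -0.017, 0.006, 0.2], [0, 0, -14, 0.072, -0.034, 0.012, 0.2], [0, 0, -21, 0.108, -0.051, 0.018, 0.2], [0, 0, -28, 0.145, -0.068, 0.025, 0.2], [0, 0, -35, 0.181, -0.085, 0.031, 0.2], [0, 0, -42, 0.217, -0.102, 0.037, 0.2], [0, 0, -49, 0.254, -0.119, 0.043, 0.2], [0, 0, -56, 0.29, -0.136, 0.05, 0.2]], force=30)

```text
t: 0.77
tool_pos: [468.0, -322.4, 200.0]
orientation: [[0.158, 0.987, -0.0], [0.987, -0.158, 0.0], [0.0, -0.0, -1.0]]
ft_force: [-0.1, -1.1, 0.2]
opening: 51.2
grip_force: 0.0
```

Run:
```python
from h import *
plan((467,-323.4,130,98.6),(467,-323.4,84,98.6))
```

```text
tcp [ 468.  -322.4  200. ] yaw 80.91 F [-0.1 -1.1  0.2] op 51.2 t 0.77 q [-0.71  0.47  1.55  0.    1.12 -0.55]
(467, -323.4, 130, 98.6) [ -0.   -0.  -17.7] [-0.0012 -0.0009  0.07  ]
(467, -323.4, 84, 98.6) [ -0.   -0.  -17.7] [-0.0012 -0.0009  0.116 ]
```

Request:
carry_out(targets=[[0, 0, -7, -0.001, -0.001, 0.02, 0.0], [0, 0, -14, -0.001, -0.001, 0.04, 0.0], [0, 0, -17.7, -0.001, -0.001, 0.06, 0.0], [0, 0, -17.7, -0.001, -0.001, 0.08, 0.0], [0, 0, -17.7, -0.001, -0.001, 0.1, 0.0], [0, 0, -17.7, -0.001, -0.001, 0.116, 0.0], [0, 0, -17.7, -0.001, -0.001, 0.116, -0.4], [0, 0, -17.7, -0.001, -0.001, 0.116, -0.4]])

```text
t: 1.43
tool_pos: [465.5, -324.7, 83.8]
orientation: [[-0.144, 0.99, -0.001], [0.99, 0.144, 0.001], [0.001, -0.001, -1.0]]
ft_force: [-0.5, -0.2, 0.9]
opening: 25.6
grip_force: 0.0
```

Run:
```python
from h import *
T=[]
for k in range(1,9):
    a=-81.4+5*k;T.append((455.8+75*np.cos(np.radians(a)),-249.2+75*np.sin(np.radians(a)),84,a+180))
plan((467,-323.4,84,98.6),*T)
s=snap('scene','s1.png')
```

```text
tcp [ 465.5 -324.7   83.8] yaw 98.27 F [-0.5 -0.2  0.9] op 25.6 t 1.43 q [-0.71  0.63  1.65 -0.    0.86 -0.86]
(467, -323.4, 84, 98.6) [-0.1 -0.1 -0.3] [ 0.001   0.0016 -0.0002]
(np.float64(473.43565848269424), np.float64(-322.097075043391), 84, 103.6) [-0.1 -0.1 -5.3] [ 0.0014  0.0082 -0.0002]
(np.float64(479.72194819735523), np.float64(-320.2826307507189), 84, 108.6) [ -0.1  -0.1 -10.3] [ 0.0023  0.0147 -0.0002]
(np.float64(485.82617744176713), np.float64(-317.92720471716797), 84, 113.6) [ -0.1  -0.1 -15.3] [ 0.0037  0.021  -0.0002]
(np.float64(491.7018893455455), np.float64(-315.04872315709855), 84, 118.6) [ -0.1  -0.1 -20.3] [ 0.0058  0.0273 -0.0002]
(np.float64(497.3043661932508), np.float64(-311.6690930532575), 84, 123.6) [ -0.1  -0.1 -25.3] [ 0.0083  0.0333 -0.0002]
(np.float64(502.590969753204), np.float64(-307.8140354314114), 84, 128.6) [ -0.   -0.1 -30.3] [ 0.0113  0.0391 -0.0002]
(np.float64(507.5214657801752), np.float64(-303.51288960781005), 84, 133.6) [ -0.   -0.1 -35.3] [ 0.0149  0.0446 -0.0002]
(np.float64(512.0583302222844), np.float64(-298.7983898992739), 84, 138.6) [ -0.   -0.1 -40.3] [ 0.0189  0.0498 -0.0002]
```

View pics/s1.png

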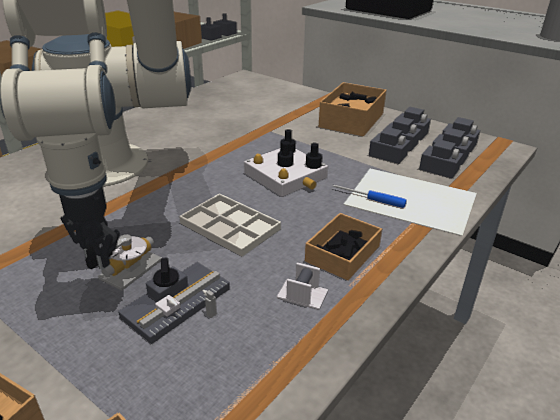

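The fingers straddle the lever at about (100,250). I'll keep the grip loose, like a fork, and swing it along the arc.

Request:
carry_out(targets=[[0, 0, -5, 0.001, 0.008, 0, -0.55], [0, 0, -10, 0.002, 0.015, 0, -0.55], [0, 0, -15, 0.004, 0.021, 0, -0.55], [0, 0, -20, 0.006, 0.027, 0, -0.55], [0, 0, -25, 0.008, 0.033, 0, -0.55], [0, 0, -30, 0.011, 0.039, 0, -0.55], [0, 0, -35, 0.015, 0.045, 0, -0.55], [0, 0, -40, 0.019, 0.05, 0, -0.55]])

```text
t: 2.15
tool_pos: [513.5, -299.3, 85.8]
orientation: [[-0.749, 0.662, 0.002], [0.662, 0.749, -0.001], [-0.002, 0.0, -1.0]]
ft_force: [-1.9, -0.0, -1.3]
opening: 19.0
grip_force: 0.7
```

Run:
```python
from h import *
T=[]
for k in range(1,9):
    a=-41.4+5.5*k;T.append((round(455.8+75*np.cos(np.radians(a)),1),round(-249.2+75*np.sin(np.radians(a)),1),84,a+180))
plan(*T)
```

```text
tcp [ 513.5 -299.3   85.8] yaw 138.51 F [-1.9 -0.  -1.3] op 19.0 t 2.15 q [-0.63  0.65  1.59 -0.    0.9  -1.47]
(np.float64(516.6), np.float64(-293.2), 84, 144.1) [-0.   0.1 -5.6] [0.0017 0.0067 0.0018]
(np.float64(520.5), np.float64(-287.2), 84, 149.6) [ -0.    0.1 -11.1] [0.0028 0.0137 0.0018]
(np.float64(523.8), np.float64(-280.8), 84, 155.1) [ -0.    0.1 -16.6] [0.0045 0.0207 0.0018]
(np.float64(526.5), np.float64(-274.1), 84, 160.6) [ -0.    0.1 -22.1] [0.0069 0.0275 0.0018]
(np.float64(528.6), np.float64(-267.2), 84, 166.1) [ -0.    0.1 -27.6] [0.0099 0.0341 0.0018]
(np.float64(530.0), np.float64(-260.2), 84, 171.6) [ -0.    0.1 -33.1] [0.0135 0.0403 0.0017]
(np.float64(530.7), np.float64(-253.0), 84, 177.1) [ -0.    0.1 -38.6] [0.0178 0.0461 0.0017]
(np.float64(530.7), np.float64(-245.8), 84, 182.6) [ -0.    0.1 -44.1] [0.0225 0.0515 0.0017]
```

Request:
carry_out(targets=[[0, 0, -5.6, 0.002, 0.007, 0.001, -0.55], [0, 0, -11, 0.003, 0.014, 0.001, -0.55], [0, 0, -16.6, 0.0045, 0.021, 0.001, -0.55], [0, 0, -22, 0.007, 0.0275, 0.001, -0.55], [0, 0, -27.6, 0.01, 0.034, 0.001, -0.55], [0, 0, -33, 0.0135, 0.04, 0.001, -0.55], [0, 0, -38.6, 0.018, 0.046, 0.001, -0.55], [0, 0, -43, 0.022, 0.0505, 0.001, -0.55]])

```text
t: 2.82
tool_pos: [530.7, -246.7, 84.8]
orientation: [[-1.0, -0.027, 0.002], [-0.027, 1.0, -0.001], [-0.002, -0.001, -1.0]]
ft_force: [0.5, -1.7, -0.9]
opening: 19.6
grip_force: 0.7
```

Run:
```python
from h import *
a=4;plan((455.8+75*np.cos(np.radians(a)),-249.2+75*np.sin(np.radians(a)),84,a+180),(455.8+75*np.cos(np.radians(a+4)),-249.2+75*np.sin(np.radians(a+4)),84,a+180))
```

```text
tcp [ 530.7 -246.7   84.8] yaw -178.42 F [ 0.5 -1.7 -0.9] op 19.6 t 2.82 q [-0.54  0.64  1.61 -0.    0.89 -2.14]
(np.float64(530.6173037694869), np.float64(-243.9682644691906), 84, 184) [-0.1  0.1 -2.4] [-0.      0.0027  0.0008]
(np.float64(530.0701051556177), np.float64(-238.7620174279951), 84, 184) [-0.1  0.1 -2.4] [0.0004 0.008  0.0008]
```

Still free at 1.7 N, so I'll press gently on until the stop shows in the force.

Request:
carry_out(targets=[[0, 0, -1, 0, 0.001, 0, -0.55], [0, 0, -2, 0, 0.002, 0, -0.55], [0, 0, -2, 0, 0.003, 0, -0.55], [0, 0, -2, 0, 0.004, 0, -0.55], [0, 0, -2, 0, 0.005, 0, -0.55], [0, 0, -2, 0, 0.006, 0, -0.55], [0, 0, -2, 0, 0.006, 0, -0.55], [0, 0, -2, 0, 0.006, 0, -0.55]])

```text
t: 3.48
tool_pos: [529.7, -240.7, 83.2]
orientation: [[-0.998, -0.057, -0.0], [-0.057, 0.998, 0.0], [0.0, 0.0, -1.0]]
ft_force: [0.5, -1.0, 1.0]
opening: 19.0
grip_force: 0.6
```

Request:
carry_out(targets=[[0, 0, -1, 0, 0.001, 0, -0.55], [0, 0, -2, 0, 0.002, 0, -0.55], [0, 0, -3, 0, 0.003, 0, -0.55], [0, 0, -3, 0, 0.004, 0, -0.55], [0, 0, -3, 0, 0.005, 0, -0.55], [0, 0, -3, 0, 0.006, 0, -0.55], [0, 0, -3, 0, 0.006, 0, -0.55], [0, 0, -3, 0, 0.006, 0, -0.55]])

```text
t: 4.15
tool_pos: [529.3, -238.9, 83.4]
orientation: [[-0.994, -0.11, 0.001], [-0.11, 0.994, -0.006], [0.0, -0.006, -1.0]]
ft_force: [-10.0, -41.4, -6.7]
opening: 19.4
grip_force: 19.8
```

Run:
```python
from h import *
plan()
s=snap('scene','s2.png');t=snap('top','t2.png')
b=cv2.resize(s['color'][205:330,70:240],None,fx=2.4,fy=2.4);a=cv2.resize(t['color'][180:310,335:445],None,fx=3.4,fy=3.4)
c=np.zeros((450,800,3),np.uint8);c[:a.shape[0],:a.shape[1]]=a;c[:b.shape[0],380:380+b.shape[1]]=b;cv2.imwrite('pics/c2.png',c[:,:,::-1])
```

```text
tcp [ 529.3 -238.9   83.4] yaw -173.68 F [-10.  -41.4  -6.7] op 19.4 t 4.15 q [-0.52  0.64  1.62 -0.01  0.88 -2.2 ]
```

View pics/c2.png

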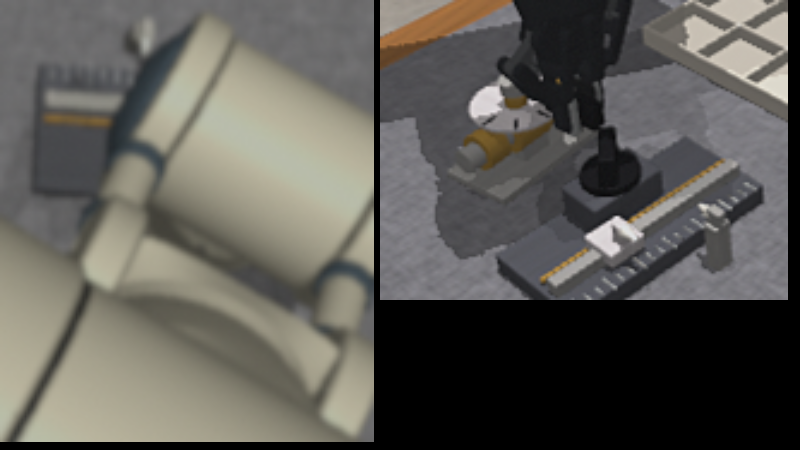

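The force of 41 N shows the stop was reached. The scene shows the lever pointing across the pipe. Back off, open and lift.

Request:
carry_out(targets=[[0, 0, 0, 0, -0.003, 0, -0.55], [0, 0, 0, 0, -0.005, 0, -0.1], [0, 0, 0, 0, -0.005, 0, -0.1], [0, 0, 0, 0, -0.005, -0.02, -0.1], [0, 0, 0, 0, -0.005, -0.05, -0.1], [0, 0, 0, 0, -0.005, -0.08, 0], [0, 0, 0, 0, -0.005, -0.115, 0], [0, 0, 0, 0, -0.005, -0.15, 0]])

```text
t: 4.92
tool_pos: [529.4, -238.8, 234.5]
orientation: [[-0.994, -0.11, -0.001], [-0.11, 0.994, 0.001], [0.001, 0.001, -1.0]]
ft_force: [0.8, -0.7, 0.4]
opening: 42.8
grip_force: 0.0
```

Run:
```python
from h import *
plan((528.5,328.8,200,140),(462.3,287.5,200,100),(420,354.5,200,100))
```

```text
tcp [ 529.4 -238.8  234.5] yaw -173.68 F [ 0.8 -0.7  0.4] op 42.8 t 4.92 q [-0.53  0.45  1.48  0.    1.22 -2.21]
(528.5, 328.8, 200, 140) [ 0.  -0.1 46.3] [-0.0616  0.5642  0.0351]
(462.3, 287.5, 200, 100) [ 0.  -0.1 86.3] [0.0087 0.5304 0.0351]
(420, 354.5, 200, 100) [ 0.  -0.1 86.3] [0.0434 0.6017 0.0352]
```

Request:
carry_out(targets=[[0, 0, 7, -0.005, 0.038, 0.004, 0.05], [0, 0, 14, -0.01, 0.076, 0.008, 0.05], [0, 0, 21, -0.015, 0.114, 0.012, 0.05], [0, 0, 28, -0.02, 0.152, 0.016, 0.05], [0, 0, 35, -0.025, 0.19, 0.02, 0.05], [0, 0, 42, -0.03, 0.228, 0.024, 0.05], [0, 0, 49, -0.035, 0.266, 0.028, 0.05], [0, 0, 56, -0.04, 0.304, 0.03, 0.05]])

```text
t: 5.58
tool_pos: [535.6, 54.3, 203.9]
orientation: [[-0.706, 0.708, -0.001], [0.708, 0.706, 0.0], [0.001, -0.0, -1.0]]
ft_force: [0.0, -0.4, -0.0]
opening: 45.1
grip_force: 0.0
```

Run:
```python
from h import *
plan((528.4,329.2,180,105))
s=snap('scene');P=cloud(s);X,Y,Z=P[...,0],P[...,1],P[...,2];v=s['color'].max(2)
lv=(X>440)&(X<580)&(Y<-200)&(Y>-280)&(Z>72)&(Z<104)&(v<75)
for st,ce,m in blobs(lv,30):
    q=P[m][:,:2].astype(np.float32);print(st,cv2.minAreaRect(q),cv2.fitLine(q,1,0,.01,.01).ravel(),Z[m].max())
```

```text
tcp [535.6  54.3 203.9] yaw 134.93 F [ 0.  -0.4 -0. ] op 45.1 t 5.58 q [-0.01  0.43  1.62  0.    1.1  -0.79]
(528.4, 329.2, 180, 105) [-0.  -0.  29.9] [0.1997 0.1891 0.024 ]
[138 240  30  22 325] ((541.23388671875, -244.99417114257812), (21.09859275817871, 77.5524673461914), 87.68743133544922) [ 9.9400920e-01  1.0929631e-01  5.1588464e+02 -2.5043187e+02] 98.93733075779284
```

Request:
carry_out(targets=[[0, 0, 4, 0.025, 0.024, 0.003, 0.05], [0, 0, 8, 0.05, 0.047, 0.006, 0.05], [0, 0, 12, 0.075, 0.071, 0.009, 0.05], [0, 0, 16, 0.1, 0.095, 0.012, 0.05], [0, 0, 20, 0.125, 0.118, 0.015, 0.05], [0, 0, 24, 0.15, 0.142, 0.018, 0.05], [0, 0, 27, 0.175, 0.165, 0.021, 0.05], [0, 0, 30, 0.2, 0.189, 0.024, 0.05]])

```text
t: 6.3
tool_pos: [526.7, 329.0, 179.9]
orientation: [[-0.261, 0.965, -0.001], [0.965, 0.261, -0.0], [0.0, -0.001, -1.0]]
ft_force: [-0.1, 0.2, -0.2]
opening: 44.9
grip_force: 0.0
```

Run:
```python
from h import *
plan((528.4,329.2,92,105))
```

```text
tcp [526.7 329.  179.9] yaw 105.11 F [-0.1  0.2 -0.2] op 44.9 t 6.3 q [0.46 0.56 1.44 0.   1.15 0.2 ]
(528.4, 329.2, 92, 105) [-0.  -0.   0.1] [-0.0003  0.0018  0.0879]
```

Request:
carry_out(targets=[[0, 0, 0, 0, 0.002, 0.025, 0.05], [0, 0, 0, 0, 0.002, 0.05, 0.05], [0, 0, 0, 0, 0.002, 0.07, 0.05], [0, 0, 0, 0, 0.002, 0.088, 0.05], [0, 0, 0, 0, 0.002, 0.088, 0.05], [0, 0, 0, 0, 0.002, 0.088, -0.8], [0, 0, 0, 0, 0.002, 0.088, -0.8], [0, 0, 0, 0, 0.002, 0.088, -0.8]], force=40)

```text
t: 6.97
tool_pos: [530.2, 328.0, 93.6]
orientation: [[-0.262, 0.965, 0.002], [0.965, 0.262, 0.001], [0.0, 0.002, -1.0]]
ft_force: [-0.1, -0.3, -1.4]
opening: 20.5
grip_force: 39.1
```

Run:
```python
from h import *
plan((528.4,329.2,180,105),(512.5+67,4+33.5,150,75),(512.5+67,37.5,57,75))
```

```text
tcp [530.2 328.   93.6] yaw 105.21 F [-0.1 -0.3 -1.4] op 20.5 t 6.97 q [0.46 0.67 1.5  0.   0.97 0.19]
(528.4, 329.2, 180, 105) [ 0.1 -0.   0.2] [ 0.0017 -0.0013 -0.0864]
(579.5, 37.5, 150, 75) [ 0.1 -0.1 30.2] [-0.2932 -0.0285 -0.0566]
(579.5, 37.5, 57, 75) [ 0.1 -0.1 30.2] [-0.2933 -0.0287  0.0364]
```

Request:
carry_out(targets=[[0, 0, 0, 0, 0, -0.03, -0.8], [0, 0, 0, 0, 0, -0.065, -0.8], [0, 0, 5, -0.035, -0.004, -0.07, -0.8], [0, 0, 10, -0.07, -0.008, -0.07, -0.8], [0, 0, 15, -0.11, -0.012, -0.07, -0.8], [0, 0, 20, -0.15, -0.015, -0.07, -0.8], [0, 0, 25, -0.19, -0.019, -0.07, -0.8], [0, 0, 30, -0.225, -0.022, -0.07, -0.8]])

```text
t: 7.63
tool_pos: [567.8, 102.5, 163.6]
orientation: [[0.26, 0.966, 0.002], [0.966, -0.26, -0.0], [0.0, 0.002, -1.0]]
ft_force: [0.7, -0.8, -1.1]
opening: 20.5
grip_force: 39.3
```

```bash
cat >> h.py <<'E'
def tray(s):
    P=cloud(s);X,Y,Z=P[...,0],P[...,1],P[...,2];hue=cv2.cvtColor(s['color'],cv2.COLOR_RGB2HSV)
    tr=(X>330)&(X<700)&(Y<150)&(Y>-160)&(Z>-5)&(Z<40)&(s['color'].max(2)>130)&(hue[...,1]<60)
    for st,ce,m in blobs(tr,600):
        r=cv2.convexHull(np.argwhere(m)[:,::-1].astype(np.int32));q=np.array([ray(s,*p[0],22)[:2] for p in r],np.float32)
        print('tray',st,[np.round(k,1) for k in cv2.minAreaRect(q)])
E
python3 - <<'E'
from h import *
s=snap('scene','s3.png');tray(s);tray(snap('top','t3.png'))
plan((579.5,37.5,150,75),(579.5,37.5,57,75))
E
```

```text
tray [ 180  194   96   55 1382] [array([513.1,   3.4]), array([141.7, 207.4]), np.float64(89.2)]
tray [ 272  215   40   82 2987] [array([512. , -16.9]), array([102. , 209.2]), np.float64(89.1)]
tcp [568.7 100.2 163.6] yaw 74.73 F [-0.5  0.3 -0.4] op 20.8 t 7.73 q [ 0.07  0.52  1.57 -0.    1.05  0.34]
(579.5, 37.5, 150, 75) [ 0.1  0.  -0.3] [-0.0576  0.0269  0.0136]
(579.5, 37.5, 57, 75) [ 0.1  0.  -0.3] [-0.0576  0.0267  0.1066]
```

View pics/s3.png

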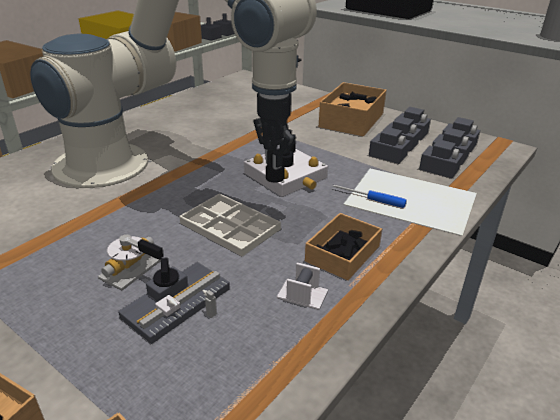

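Request:
carry_out(targets=[[0, 0, 0, -0.029, 0.0135, 0, -0.8], [0, 0, 0, -0.058, 0.027, 0, -0.8], [0, 0, 0, -0.058, 0.027, 0, -0.8], [0, 0, 0, -0.058, 0.027, 0.03, -0.8], [0, 0, 0, -0.058, 0.027, 0.06, -0.8], [0, 0, 0, -0.058, 0.027, 0.085, -0.8], [0, 0, 0, -0.058, 0.027, 0.1, -0.8], [0, 0, 0, -0.058, 0.027, 0.103, -0.8]])

```text
t: 8.4
tool_pos: [577.9, 41.8, 57.8]
orientation: [[0.255, 0.967, -0.002], [0.967, -0.255, -0.0], [-0.001, -0.002, -1.0]]
ft_force: [-1.1, -3.6, 0.5]
opening: 20.9
grip_force: 43.2
```

Run:
```python
from h import *
plan((580,36.5,57.6,75))
```

```text
tcp [577.9  41.8  57.8] yaw 75.23 F [-1.1 -3.6  0.5] op 20.9 t 8.4 q [-0.03  0.68  1.64 -0.    0.83  0.23]
(580, 36.5, 57.6, 75) [-0.1  0.   0.2] [-0.0046  0.0034  0.0002]
```

Request:
carry_out(targets=[[0, 0, 0, -0.004, 0.003, 0, -0.8], [0, 0, 0, -0.004, 0.003, 0.001, -0.8], [0, 0, 0, -0.004, 0.003, 0.001, -0.3], [0, 0, 0, -0.004, 0.003, 0.001, 0.0], [0, 0, 0, -0.004, 0.003, 0.001, 0.0], [0, 0, 0, -0.004, 0.003, -0.02, 0.0], [0, 0, 0, -0.004, 0.003, -0.055, 0.0], [0, 0, 0, -0.004, 0.003, -0.09, 0.0]])

```text
t: 9.07
tool_pos: [579.8, 37.3, 150.1]
orientation: [[0.255, 0.967, -0.002], [0.967, -0.255, 0.0], [-0.0, -0.002, -1.0]]
ft_force: [1.0, -0.2, -0.2]
opening: 42.9
grip_force: 0.0
```

Run:
```python
from h import *
plan((462.3,288,160,105))
s=snap('scene');tray(s);tray(snap('top'))
P=cloud(s);m=(P[...,2]>30)&(P[...,2]<75)&(abs(P[...,0]-580)<50)&(abs(P[...,1]-36)<50);print(P[m].mean(0),P[m][:,2].max(),m.sum())
```

```text
tcp [579.8  37.3 150.1] yaw 75.2 F [ 1.  -0.2 -0.2] op 42.9 t 9.07 q [-0.04  0.55  1.57  0.    1.03  0.22]
(462.3, 288, 160, 105) [ -0.1  -0.  -29.8] [ 0.2124 -0.1777 -0.0096]
tray [180 200  80  49 747] [array([515.4, -10.6]), array([114.1, 204.2]), np.float64(87.8)]
tray [ 172  244  112   51 1214] [array([ 609.2, -111.4]), array([130.6, 214.6]), np.float64(89.9)]
[589.39773582  35.97333389  45.80704508] 72.27744188296847 270
```

Cap 1 is placed, with its top at about 70 mm. On to the centre cap.

Request:
carry_out(targets=[[0, 0, -4, 0.026, -0.022, -0.002, 0.05], [0, 0, -8, 0.053, -0.044, -0.004, 0.05], [0, 0, -12, 0.08, -0.066, -0.006, 0.05], [0, 0, -16, 0.106, -0.089, -0.01, 0.05], [0, 0, -20, 0.133, -0.111, -0.01, 0.05], [0, 0, -24, 0.16, -0.133, -0.01, 0.05], [0, 0, -27, 0.186, -0.155, -0.01, 0.05], [0, 0, -30, 0.212, -0.178, -0.01, 0.05]])

```text
t: 9.83
tool_pos: [461.8, 289.1, 159.7]
orientation: [[-0.265, 0.964, 0.001], [0.964, 0.265, 0.0], [0.0, 0.001, -1.0]]
ft_force: [1.8, 0.2, 0.3]
opening: 44.7
grip_force: 0.0
```

Run:
```python
from h import *
s=snap('scene');tray(s);P=cloud(s);X,Y,Z=P[...,0],P[...,1],P[...,2]
for st,ce,m in blobs((Z>30)&(Z<80)&(abs(X-512)<130)&(abs(Y)<100),60): print('cap',st,P[m].mean(0).round(1),Z[m].max())
plan((462.3,288,93.5,105))
```

```text
tray [ 179  193  103   56 1737] [array([512.2,  14.7]), array([163.2, 209.4]), np.float64(89.7)]
cap [253 204  19  22 271] [589.2  35.7  45.9] 72.73428888510496
tcp [459.1 293.5 159.6] yaw 105.71 F [-6.2  5.6  0.5] op 45.1 t 9.88 q [0.46 0.49 1.65 0.   1.   0.18]
(462.3, 288, 93.5, 105) [ 0.  -0.1  0.7] [-0.0063  0.0016  0.0661]
```

Request:
carry_out(targets=[[0, 0, 0, 0, 0, 0, 0.05], [0, 0, 0, 0, 0, 0.025, 0.05], [0, 0, 0, 0, 0, 0.05, 0.05], [0, 0, 0, 0, 0, 0.066, 0.05], [0, 0, 0, 0, 0, 0.066, 0.05], [0, 0, 0, 0, 0, 0.066, -0.8], [0, 0, 0, 0, 0, 0.066, -0.8], [0, 0, 0, 0, 0, 0.066, -0.8]])

```text
t: 10.55
tool_pos: [463.4, 287.7, 94.5]
orientation: [[-0.262, 0.965, 0.002], [0.965, 0.262, 0.001], [0.0, 0.002, -1.0]]
ft_force: [0.5, -0.3, -0.5]
opening: 20.8
grip_force: 39.1
```

Run:
```python
from h import *
plan((512.8,37,165,75))
tray(snap('scene'))
```

```text
tcp [463.4 287.7  94.5] yaw 105.17 F [ 0.5 -0.3 -0.5] op 20.8 t 10.55 q [0.45 0.59 1.7  0.   0.85 0.18]
(512.8, 37, 165, 75) [ 0.1 -0.  30.2] [-0.2548 -0.0178 -0.0706]
tray [ 179  193  103   56 1753] [array([503.6,  14.8]), array([163.2, 226.7]), np.float64(89.7)]
```

Request:
carry_out(targets=[[0, 0, 0, 0, 0, -0.03, -0.8], [0, 0, 0, 0, 0, -0.065, -0.8], [0, 0, 6, -0.04, -0.014, -0.07, -0.8], [0, 0, 12, -0.08, -0.028, -0.07, -0.8], [0, 0, 18, -0.12, -0.042, -0.07, -0.8], [0, 0, 24, -0.16, -0.056, -0.07, -0.8], [0, 0, 30, -0.2, -0.069, -0.07, -0.8], [0, 0, 30, -0.236, -0.082, -0.07, -0.8]])

```text
t: 11.27
tool_pos: [445.3, 36.7, 164.2]
orientation: [[0.262, 0.965, 0.002], [0.965, -0.262, -0.0], [0.0, 0.002, -1.0]]
ft_force: [0.8, 0.0, -0.0]
opening: 21.0
grip_force: 39.5
```

```bash
sed -i 's/    for st,ce,m in blobs(tr,600)/    tr=cv2.morphologyEx(tr.astype(np.uint8),cv2.MORPH_OPEN,np.ones((2,2)))\n    for st,ce,m in blobs(tr,600)/' h.py
python3 - <<'E'
from h import *
tray(snap('scene'))
plan((446.3,38,58.5,75))
E
```

```text
tray [ 212  197   85   46 1163] [array([543.7,  48. ]), array([144.8, 181.9]), np.float64(89.5)]
tcp [444.9  30.5 164.1] yaw 74.92 F [ 1.4 -4.  -1.9] op 20.9 t 11.32 q [-0.06  0.37  1.88 -0.    0.89  0.2 ]
(446.3, 38, 58.5, 75) [ 0.1  0.1 -0.1] [ 0.0078 -0.0008  0.1056]
```

Run:
```python
from h import *
s=snap('scene');t=snap('top')
c=np.zeros((420,800,3),np.uint8);c[:,:400]=s['color'][:,100:500];c[:,400:]=t['color'][:,80:480];cv2.imwrite('pics/c4.png',c[:,:,::-1]);np.savez('pics/s4.npz',**s)
plan()
```

```text
tcp [445.6  35.8 164.1] yaw 74.92 F [ 0.5  0.4 -1.4] op 21.1 t 11.42 q [-0.05  0.37  1.88 -0.    0.89  0.21]
```

View pics/c4.png

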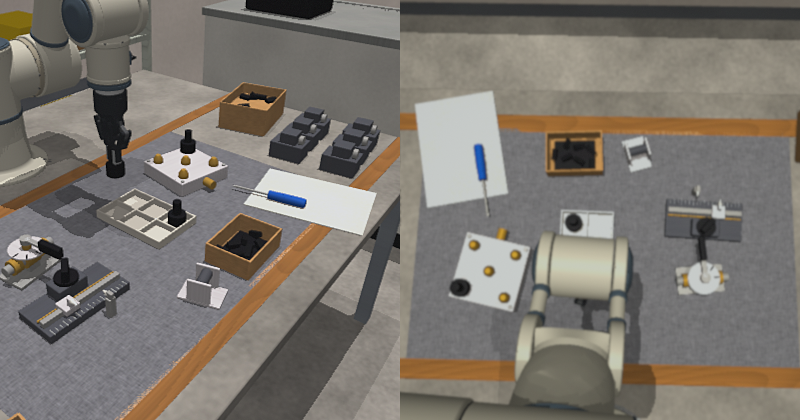

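The tray has been knocked: it now spans scene pixels x 196–297, shifted about 40 mm toward +y, with cap 1 still standing in it. Re-measure it from height.

```bash
cat >> h.py <<'E'
def tray2(s,zr=(12,27)):
    P=cloud(s);X,Y,Z=P[...,0],P[...,1],P[...,2];hue=cv2.cvtColor(s['color'],cv2.COLOR_RGB2HSV)
    m=(X>340)&(X<690)&(Y<155)&(Y>-150)&(Z>zr[0])&(Z<zr[1])&(s['color'].max(2)>70)&(hue[...,1]<60)
    m=cv2.morphologyEx(m.astype(np.uint8),cv2.MORPH_CLOSE,np.ones((3,3)))
    for st,ce,k in blobs(m,300):
        r=cv2.convexHull(np.argwhere(k)[:,::-1].astype(np.int32));q=np.array([ray(s,*p[0],22)[:2] for p in r],np.float32)
        print('tray2',st,[np.round(v,1) for v in cv2.minAreaRect(q)],cv2.boxPoints(cv2.minAreaRect(q)).round(0).tolist())
E
python3 - <<'E'
from h import *
for f in('scene0','s4'): tray2(dict(np.load(f'pics/{f}.npz')))
tray2(dict(np.load('pics/top0.npz')))
s=snap('top');tray2(s)
s=dict(np.load('pics/s4.npz'));P=cloud(s);X,Y,Z=P[...,0],P[...,1],P[...,2]
for st,ce,m in blobs((Z>30)&(Z<80)&(X>450)&(X<700)&(abs(Y)<140),60): print('cap',st,P[m].mean(0).round(1),Z[m].max())
E
```

```text
tray2 [ 180  193  101   60 1558] [array([518.8,  -1.1]), array([150.9, 217.3]), np.float64(89.1)] [[409.0, -75.0], [626.0, -78.0], [629.0, 73.0], [411.0, 76.0]]
tray2 [ 197  188  100   58 1418] [array([531.4,  43. ]), array([151.5, 215.9]), np.float64(88.9)] [[422.0, -31.0], [638.0, -35.0], [641.0, 117.0], [425.0, 121.0]]
tray2 [254 215  57  81 788] [array([512.4,   3.9]), array([139. , 205.4]), np.float64(89.1)] [[409.0, -64.0], [614.0, -67.0], [616.0, 72.0], [411.0, 75.0]]
cap [268 199  19  22 265] [601.8  75.7  45.7] 71.78924743220041
```

Run:
```python
from h import *
for s in (dict(np.load('pics/top0.npz')),snap('top')):
    g=s['color'].astype(int).min(2)
    # rows well within far part of tray: find outer white edges at rows
    for v in (218,222,226):
        r=np.nonzero(g[v,225:330]>150)[0]+225
        print(v,r.min(),r.max(),ray(s,r.min(),v,22)[:2].round(1),ray(s,r.max(),v,22)[:2].round(1))
    c=np.nonzero(g[195:235,285]>150)[0]+195;print('top row',c.min(),ray(s,285,c.min(),22)[:2].round(1))
plan()
```

```text
218 257 310 [606.8  72.5] [609.6 -66.8]
222 257 310 [596.1  72.1] [598.9 -66.9]
226 257 310 [585.5  71.8] [588.3 -67. ]
top row 216 [613.6  -1.1]
218 240 293 [605.9 117.2] [608.7 -22.2]
222 240 293 [595.2 116.8] [598.  -22.4]
226 240 292 [584.6 116.4] [587.4 -19.9]
top row 211 [627.   -0.8]
tcp [445.7  38.5 163.8] yaw 75.15 F [-0.1 -0.  -0.5] op 20.8 t 11.52 q [-0.05  0.37  1.87  0.    0.89  0.21]
```

Request:
carry_out(targets=[[0, 0, 0, -0.009, 0.009, 0, -0.8], [0, 0, 0, -0.018, 0.017, 0, -0.8], [0, 0, 0, -0.018, 0.017, 0, -0.8], [0, 0, 0, -0.018, 0.017, 0.03, -0.8], [0, 0, 0, -0.018, 0.017, 0.06, -0.8], [0, 0, 0, -0.018, 0.017, 0.085, -0.8], [0, 0, 0, -0.018, 0.017, 0.1, -0.8], [0, 0, 0, -0.018, 0.017, 0.103, -0.8]])

```text
t: 12.18
tool_pos: [456.3, 17.1, 58.1]
orientation: [[0.255, 0.967, -0.003], [0.967, -0.255, 0.0], [-0.001, -0.003, -1.0]]
ft_force: [-5.4, 0.0, 24.9]
opening: 20.9
grip_force: 42.2
```

Run:
```python
from h import *
tray2(snap('scene'))
plan((457.9,15.9,58.5,75))
```

```text
tray2 [ 197  188  100   58 1308] [array([531.3,  42.8]), array([152. , 215.5]), np.float64(88.9)] [[422.0, -31.0], [638.0, -35.0], [640.0, 117.0], [425.0, 121.0]]
tcp [456.5  17.1  58.9] yaw 75.24 F [-0.9 -0.4 -0.7] op 21.0 t 12.23 q [-0.09  0.58  1.94  0.    0.62  0.16]
(457.9, 15.9, 58.5, 75) [-0.2  0.   0.2] [-0.0008  0.0016  0.0004]
```

Request:
carry_out(targets=[[0, 0, 0, 0, 0.001, 0, -0.8], [0, 0, 0, 0, 0.001, 0, -0.8], [0, 0, 0, 0, 0.001, 0, -0.3], [0, 0, 0, 0, 0.001, 0, 0.0], [0, 0, 0, 0, 0.001, 0, 0.0], [0, 0, 0, 0, 0.001, -0.02, 0.0], [0, 0, 0, 0, 0.001, -0.055, 0.0], [0, 0, 0, 0, 0.001, -0.095, 0.0]])

```text
t: 12.9
tool_pos: [457.0, 16.6, 155.6]
orientation: [[0.255, 0.967, -0.003], [0.967, -0.255, 0.0], [-0.001, -0.003, -1.0]]
ft_force: [0.9, 0.4, -0.3]
opening: 43.0
grip_force: 0.0
```

Run:
```python
from h import *
plan((420.5,354.5,160,115))
```

```text
tcp [457.   16.6 155.6] yaw 75.2 F [ 0.9  0.4 -0.3] op 43.0 t 12.9 q [-0.09  0.4   1.86 -0.    0.89  0.16]
(420.5, 354.5, 160, 115) [ -0.2  -0.  -39.8] [ 0.3174 -0.1217 -0.0042]
```

Request:
carry_out(targets=[[0, 0, -5, 0.036, -0.014, -0.004, 0.05], [0, 0, -10, 0.072, -0.028, -0.004, 0.05], [0, 0, -15, 0.11, -0.042, -0.004, 0.05], [0, 0, -20, 0.15, -0.057, -0.004, 0.05], [0, 0, -25, 0.19, -0.072, -0.004, 0.05], [0, 0, -30, 0.23, -0.088, -0.004, 0.05], [0, 0, -35, 0.275, -0.105, -0.004, 0.05], [0, 0, -40, 0.317, -0.122, -0.004, 0.05]])

```text
t: 13.57
tool_pos: [422.2, 342.8, 159.6]
orientation: [[-0.43, 0.903, 0.001], [0.903, 0.43, 0.0], [0.0, 0.001, -1.0]]
ft_force: [0.9, 0.2, -0.4]
opening: 44.8
grip_force: 0.0
```

Run:
```python
from h import *
snap('scene');s=snap('scene');tray2(s);tray2(snap('top'))
P=cloud(s);X,Y,Z=P[...,0],P[...,1],P[...,2]
for st,ce,m in blobs((Z>30)&(Z<80)&(X>400)&(X<700)&(abs(Y)<140),60): print('cap',st,P[m].mean(0).round(1),Z[m].max())
plan((420.5,354.5,93.5,115))
```

```text
tray2 [ 197  188  100   58 1333] [array([531.4,  42.4]), array([152.8, 215.7]), np.float64(88.9)] [[422.0, -32.0], [638.0, -36.0], [641.0, 117.0], [425.0, 121.0]]
tray2 [237 210  57  80 796] [array([525.7,  48.3]), array([139. , 205.5]), np.float64(88.9)] [[422.0, -19.0], [627.0, -23.0], [630.0, 116.0], [424.0, 120.0]]
cap [209 191  19  21 253] [467.   12.6  46. ] 71.12516300607108
cap [268 199  19  21 264] [601.9  75.6  46.1] 70.90960885229309
tcp [422.2 343.2 159.4] yaw 115.46 F [-0.3 -0.9  0.5] op 44.9 t 13.72 q [0.57 0.49 1.65 0.   1.   0.13]
(420.5, 354.5, 93.5, 115) [ 0.1 -0.   0.5] [0.0109 0.0033 0.0659]
```

Request:
carry_out(targets=[[0, 0, 0, 0.011, 0.003, 0, 0.05], [0, 0, 0, 0.011, 0.003, 0.01, 0.05], [0, 0, 0, 0.011, 0.003, 0.035, 0.05], [0, 0, 0, 0.011, 0.003, 0.055, 0.05], [0, 0, 0, 0.011, 0.003, 0.066, 0.05], [0, 0, 0, 0.011, 0.003, 0.066, -0.8], [0, 0, 0, 0.011, 0.003, 0.066, -0.8], [0, 0, 0, 0.011, 0.003, 0.066, -0.8]])

```text
t: 14.38
tool_pos: [421.5, 351.8, 94.0]
orientation: [[-0.425, 0.905, 0.001], [0.905, 0.425, 0.0], [0.0, 0.001, -1.0]]
ft_force: [0.3, 0.1, -0.5]
opening: 21.0
grip_force: 39.1
```

Run:
```python
from h import *
plan((459.2,82.7,165,85))
```

```text
tcp [421.5 351.8  94. ] yaw 115.16 F [ 0.3  0.1 -0.5] op 21.0 t 14.38 q [ 0.59  0.59  1.7  -0.    0.85  0.15]
(459.2, 82.7, 165, 85) [ 0.  -0.  30.2] [-0.2596 -0.0802 -0.0711]
```

Request:
carry_out(targets=[[0, 0, 0, 0, 0, -0.03, -0.8], [0, 0, 0, 0, 0, -0.065, -0.8], [0, 0, 6, -0.04, -0.012, -0.07, -0.8], [0, 0, 12, -0.08, -0.025, -0.07, -0.8], [0, 0, 18, -0.12, -0.037, -0.07, -0.8], [0, 0, 24, -0.16, -0.05, -0.07, -0.8], [0, 0, 30, -0.2, -0.062, -0.07, -0.8], [0, 0, 30, -0.24, -0.074, -0.07, -0.8]])

```text
t: 15.05
tool_pos: [456.2, 102.8, 164.5]
orientation: [[0.091, 0.996, 0.002], [0.996, -0.091, 0.0], [0.0, 0.002, -1.0]]
ft_force: [0.7, 0.3, -1.2]
opening: 20.4
grip_force: 39.4
```

Run:
```python
from h import *
snap('scene');s=snap('scene');tray2(s);snap('top')
plan((459.2,82.7,58,85))
```

```text
tray2 [ 197  188  100   58 1343] [array([531.9,  43. ]), array([151.5, 216.7]), np.float64(88.9)] [[422.0, -31.0], [639.0, -35.0], [642.0, 117.0], [425.0, 121.0]]
tcp [456.8 102.  164.4] yaw 84.92 F [ 0.2  0.7 -0.9] op 20.7 t 15.2 q [ 0.09  0.39  1.83 -0.    0.92  0.18]
(459.2, 82.7, 58, 85) [ 0.1 -0.  -0.1] [-0.019   0.0038  0.1064]
```

Request:
carry_out(targets=[[0, 0, 0, -0.01, 0.002, 0, -0.8], [0, 0, 0, -0.019, 0.004, 0, -0.8], [0, 0, 0, -0.019, 0.004, 0.02, -0.8], [0, 0, 0, -0.019, 0.004, 0.045, -0.8], [0, 0, 0, -0.019, 0.004, 0.07, -0.8], [0, 0, 0, -0.019, 0.004, 0.09, -0.8], [0, 0, 0, -0.019, 0.004, 0.1, -0.8], [0, 0, 0, -0.019, 0.004, 0.104, -0.8]])

```text
t: 15.87
tool_pos: [459.1, 84.1, 60.0]
orientation: [[0.08, 0.997, 0.002], [0.997, -0.08, -0.003], [-0.003, 0.002, -1.0]]
ft_force: [-3.6, -33.5, 64.7]
opening: 20.9
grip_force: 83.3
```

Run:
```python
from h import *
s=snap('scene');tray2(s)
plan((459.2,82.7,58,85))
```

```text
tray2 [ 197  193  100   53 1749] [array([528.9,  45.1]), array([152.3, 222.5]), np.float64(87.9)] [[415.0, -27.0], [637.0, -35.0], [643.0, 117.0], [421.0, 125.0]]
tcp [459.6  84.3  60. ] yaw 85.37 F [ -1.1 -20.3  32.9] op 20.6 t 15.92 q [ 0.05  0.58  1.92 -0.    0.64  0.14]
(459.2, 82.7, 58, 85) [0.2 0.1 0.4] [-0.0016 -0.0003  0.002 ]
```

Run:
```python
from h import *
s=snap('scene');np.savez('pics/s5.npz',**s)
cv2.imwrite('pics/c5.png',cv2.resize(s['color'][130:270,150:330],None,fx=4,fy=4,interpolation=cv2.INTER_CUBIC)[:,:,::-1])
plan()
```

```text
tcp [459.7  84.6  60.3] yaw 85.34 F [ -0.2 -17.5  26.9] op 20.9 t 15.97 q [ 0.06  0.58  1.92 -0.    0.64  0.14]
```

View pics/c5.png

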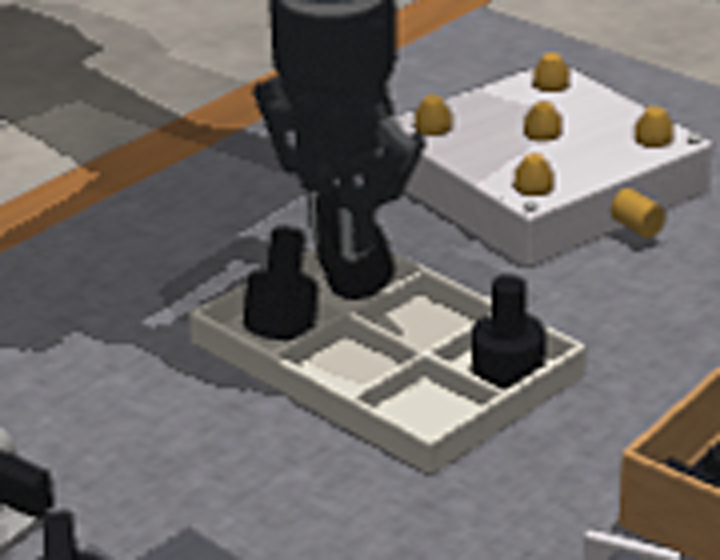

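The held cap looks tilted, its skirt leaning right at about (355,270), with a side force. Lift it and look again.

Request:
carry_out(targets=[[0, 0, 0, 0, 0, -0.005, -0.8], [0, 0, 0, 0, 0, -0.015, -0.8], [0, 0, 0, 0, 0, -0.03, -0.8], [0, 0, 0, 0, 0, -0.045, -0.8], [0, 0, 0, 0, 0, -0.06, -0.8], [0, 0, 0, 0, 0, -0.06, -0.8], [0, 0, 0, 0, 0, -0.06, -0.8], [0, 0, 0, 0, 0, -0.06, -0.8]])

```text
t: 16.63
tool_pos: [458.1, 85.7, 118.9]
orientation: [[0.083, 0.997, -0.0], [0.997, -0.083, -0.0], [-0.0, -0.0, -1.0]]
ft_force: [-0.1, 0.1, -0.7]
opening: 20.7
grip_force: 60.3
```

Run:
```python
from h import *
s=snap('scene');np.savez('pics/s6.npz',**s);tray2(s);t=snap('top');tray2(t)
c=np.zeros((480,800,3),np.uint8);a=cv2.resize(s['color'][100:260,160:300],None,fx=3,fy=3,interpolation=cv2.INTER_CUBIC);c[:480,:420]=a
b=cv2.resize(t['color'][190:310,220:315],None,fx=4,fy=4,interpolation=cv2.INTER_CUBIC);c[:480,420:800]=b
cv2.imwrite('pics/c6.png',c[:,:,::-1])
plan((459.2,82.7,58,85))
P=cloud(s);X,Y,Z=P[...,0],P[...,1],P[...,2]
for st,ce,m in blobs((Z>30)&(Z<80)&(X>400)&(X<700)&(abs(Y)<140),60): print('cap',st,P[m].mean(0).round(1),Z[m].max())
```

```text
tray2 [ 198  187   99   59 1332] [array([531.2,  44.7]), array([152.3, 218.7]), np.float64(86.5)] [[417.0, -25.0], [636.0, -38.0], [645.0, 114.0], [427.0, 127.0]]
tray2 [240 209  55  83 362] [array([524.6,  51. ]), array([139.1, 205.3]), np.float64(86.5)] [[418.0, -12.0], [623.0, -25.0], [631.0, 114.0], [426.0, 127.0]]
tcp [457.9  85.5 118.5] yaw 85.23 F [ 0.   0.2 -0.7] op 20.7 t 16.73 q [0.06 0.47 1.88 0.   0.8  0.14]
(459.2, 82.7, 58, 85) [-0.1  0.   0.2] [-0.0027  0.0016  0.0605]
cap [209 191  19  21 256] [468.2  13.2  45.8] 71.7486908922643
cap [268 199  19  21 258] [601.8  75.5  46.1] 72.11153415564296
```

View pics/c6.png

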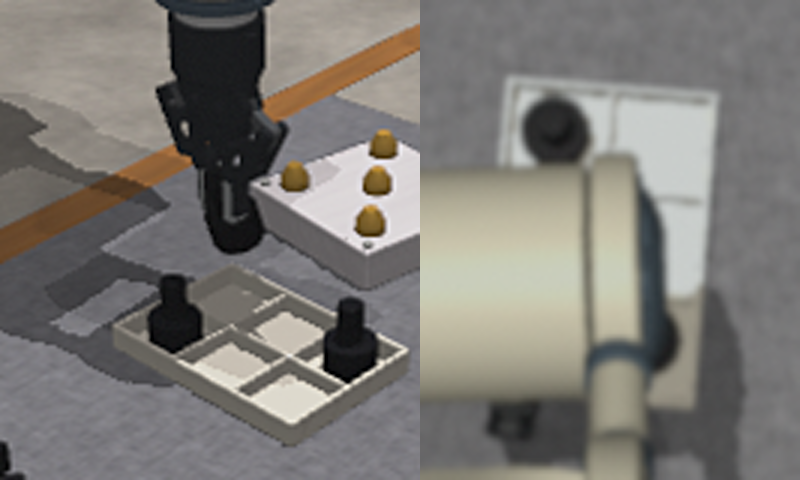

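Run:
```python
from h import *
s=dict(np.load('pics/s6.npz'));P=cloud(s);X,Y,Z=P[...,0],P[...,1],P[...,2]
m=(Z>50)&(Z<110)&(abs(X-458)<60)&(abs(Y-90)<60)&(s['color'].max(2)<70)
b=max(blobs(m,30),key=lambda b:b[0][4]);print(b[0]);m=b[2]
for v in range(b[0][1],b[0][1]+b[0][3]):
    u=np.nonzero(m[v])[0]
    if len(u): print(v,u.min(),u.max(),P[v,(u.min()+u.max())//2].round(0),end=' | ')
print();print('tcp px',proj(s,(457.9,85.5,118.5)),'rimcentre if upright',proj(s,(457.9,85.5,65)), 'if tilted 20',proj(s,(457.9,85.5+18,68)))
# normals: fit plane-like tilt of side: cylinder axis via PCA of local normals
q=P[m];
n=[]
for v,u in np.argwhere(m):
    w=m[v-2:v+3,u-2:u+3]
    if w.sum()>18:
        k=P[v-2:v+3,u-2:u+3][w];c=np.linalg.svd(k-k.mean(0))[2][2];n.append(c*np.sign(c[0]-c[1]))
n=np.array(n);a=np.linalg.svd(n)[2][2];a*=np.sign(a[2]);print(len(n),'axis',a.round(3),'sv',np.linalg.svd(n)[1])
```

```text
[228 165  21  20 247]
165 243 243 [466. 111. 108.] | 166 230 244 [474.  80. 121.] | 167 230 245 [474.  79. 118.] | 168 228 245 [475.  74. 118.] | 169 228 245 [476.  74. 115.] | 170 228 246 [475.  77. 111.] | 171 228 246 [475.  77. 108.] | 172 228 246 [476.  77. 106.] | 173 228 247 [477.  76. 104.] | 174 229 247 [476.  80.  99.] | 175 229 247 [479.  77.  98.] | 176 230 248 [481.  78.  96.] | 177 230 248 [479.  80.  92.] | 178 230 247 [475.  80.  87.] | 179 231 247 [478.  81.  85.] | 180 231 246 [475.  80.  81.] | 181 232 245 [474.  81.  78.] | 182 232 244 [472.  83.  73.] | 183 233 242 [473.  78.  73.] | 184 236 240 [472.  83.  67.] | 
tcp px (np.float64(233.769061801975), np.float64(163.9365421596301)) rimcentre if upright (np.float64(234.5018329614863), np.float64(182.74744004734225)) if tilted 20 (np.float64(239.2086119924818), np.float64(178.99004281429904))
166 axis [ 0.199 -0.046  0.979] sv [9.50137771 7.27141144 4.78020891]
```

The cap has tilted about 19° toward +y. The tray is now turned −3.5°, which puts the slot at (459.8, 88.5). I'll tilt the tool to bring the cap upright and check before setting it down.

Request:
carry_out(targets=[[0, -5, 0, 0.001, 0.001, 0, -0.8], [0, -10, 0, 0.003, 0.0015, 0, -0.8], [0, -15, 0, 0.003, 0.0015, 0, -0.8], [0, -19, 0, 0.003, 0.0015, 0, -0.8], [0, -19, 0, 0.003, 0.0015, 0.01, -0.8], [0, -19, 0, 0.003, 0.0015, 0.02, -0.8], [0, -19, 0, 0.003, 0.0015, 0.02, -0.8], [0, -19, 0, 0.003, 0.0015, 0.02, -0.8]])

```text
t: 17.4
tool_pos: [459.3, 87.6, 98.3]
orientation: [[0.079, 0.996, -0.03], [0.942, -0.085, -0.323], [-0.325, -0.002, -0.946]]
ft_force: [-0.4, -0.1, -1.2]
opening: 21.0
grip_force: 60.3
```

Run:
```python
from h import *
s=snap('scene');P=cloud(s);X,Y,Z=P[...,0],P[...,1],P[...,2]
m=(Z>35)&(Z<95)&(abs(X-458)<60)&(abs(Y-90)<60)&(s['color'].max(2)<70)
b=max(blobs(m,30),key=lambda b:b[0][4]);print(b[0]);m=b[2]
for v in range(b[0][1],b[0][1]+b[0][3]):
    u=np.nonzero(m[v])[0]
    if len(u): print(v,u.min(),u.max(),end=' | ')
print(proj(s,(459.8,88.5,45)),proj(s,(459.8,88.5,75)))
cv2.imwrite('pics/c7.png',cv2.resize(s['color'][110:260,160:300],None,fx=4,fy=4,interpolation=cv2.INTER_CUBIC)[:,:,::-1])
plan((459.8,88.5,58,85))
```

```text
[227 172  19  21 290]
172 231 231 | 173 229 231 | 174 228 232 | 175 228 242 | 176 228 243 | 177 227 243 | 178 227 244 | 179 227 244 | 180 227 244 | 181 227 244 | 182 227 244 | 183 227 244 | 184 227 245 | 185 227 245 | 186 227 245 | 187 227 245 | 188 227 245 | 189 228 244 | 190 228 244 | 191 230 242 | 192 232 240 | (np.float64(236.1107244445578), np.float64(189.33156072262483)) (np.float64(235.72910412097653), np.float64(179.0790631362487))
tcp [459.6  87.5  98.8] yaw 85.16 F [ 0.3 -0.5 -0.1] op 21.0 t 17.45 q [ 0.27  0.57  1.81 -0.39  0.92  0.62]
(459.8, 88.5, 58, 85) [-0.1 18.9  0.1] [0.0142 0.0001 0.0383]
```

View pics/c7.png

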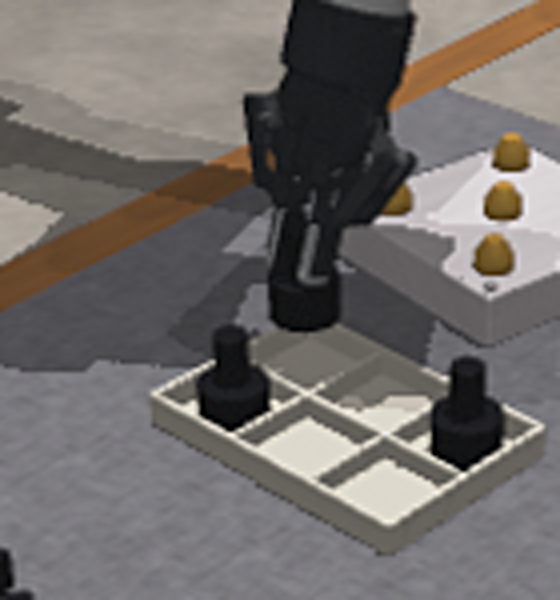

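The cap is upright now; its skirt edges are vertical, above the free compartment at (300,360). Lower straight down.

Request:
carry_out(targets=[[0, 0, 0, 0.002, 0, 0.005, -0.8], [0, 0, 0, 0.005, 0, 0.012, -0.8], [0, 0, 0, 0.008, 0, 0.02, -0.8], [0, 0, 0, 0.01, 0, 0.027, -0.8], [0, 0, 0, 0.012, 0, 0.032, -0.8], [0, 0, 0, 0.013, 0, 0.035, -0.8], [0, 0, 0, 0.013, 0, 0.035, -0.8], [0, 0, 0, 0.013, 0, 0.035, -0.8]], force=25)

```text
t: 18.12
tool_pos: [460.1, 89.1, 61.8]
orientation: [[0.079, 0.996, -0.028], [0.942, -0.084, -0.325], [-0.326, -0.0, -0.945]]
ft_force: [0.1, -0.6, -1.2]
opening: 20.9
grip_force: 60.3
```

Run:
```python
from h import *
plan((459.8,88.5,58,85))
tray2(snap('scene'))
```

```text
tcp [460.1  89.1  61.8] yaw 85.21 F [ 0.1 -0.6 -1.2] op 20.9 t 18.12 q [ 0.27  0.64  1.83 -0.42  0.84  0.67]
(459.8, 88.5, 58, 85) [ 0.  19.   0.2] [ 0.0006 -0.0002  0.0038]
tray2 [ 198  192   99   54 1225] [array([530.4,  45.6]), array([150.6, 216.8]), np.float64(86.5)] [[418.0, -23.0], [634.0, -36.0], [643.0, 114.0], [427.0, 127.0]]
```

Request:
carry_out(targets=[[0, 0, 0, 0.0003, 0, 0.001, -0.8], [0, 0, 0, 0.0006, 0, 0.002, -0.8], [0, 0, 0, 0.001, 0, 0.003, -0.8], [0, 0, 0, 0.0013, 0, 0.0037, -0.8], [0, 0, 0, 0.0013, 0, 0.0037, -0.8], [0, 0, 0, 0.0013, 0, 0.0037, -0.8], [0, 0, 0, 0.0013, 0, 0.0037, -0.8], [0, 0, 0, 0.0013, 0, 0.0037, -0.8]])

```text
t: 18.83
tool_pos: [460.2, 89.2, 58.1]
orientation: [[0.079, 0.996, -0.027], [0.942, -0.084, -0.324], [-0.326, 0.0, -0.946]]
ft_force: [-0.5, -0.1, -1.4]
opening: 20.2
grip_force: 60.3
```

Request:
carry_out(targets=[[0, 0, 0, 0.0002, 0, 0.0005, -0.8], [0, 0, 0, 0.0003, 0, 0.001, -0.8], [0, 0, 0, 0.0005, 0, 0.0014, -0.8], [0, 0, 0, 0.0006, 0, 0.0018, -0.8], [0, 0, 0, 0.0007, 0, 0.002, -0.8], [0, 0, 0, 0.0007, 0, 0.002, -0.8], [0, 0, 0, 0.0007, 0, 0.002, -0.8], [0, 0, 0, 0.0007, 0, 0.002, -0.8]])

```text
t: 19.5
tool_pos: [460.1, 89.2, 55.9]
orientation: [[0.079, 0.996, -0.027], [0.942, -0.084, -0.324], [-0.326, -0.0, -0.946]]
ft_force: [0.1, 0.1, -1.5]
opening: 20.8
grip_force: 60.3
```

Run:
```python
from h import *
plan()
s=snap('scene');P=cloud(s);X,Y,Z=P[...,0],P[...,1],P[...,2]
m=(Z>5)&(Z<70)&(abs(X-458)<60)&(abs(Y-90)<60)&(s['color'].max(2)<60)
for st,ce,k in blobs(m,30):
  print(st)
  if st[4]>150: print([(v,np.nonzero(k[v])[0].min(),np.nonzero(k[v])[0].max()) for v in range(st[1],st[1]+st[3])])
for h in(4,6,8,10,12): print(h,proj(s,(460.2+15.7,89.2-16.8,h)))
# reference: placed cap2 bottom
m=(Z>0)&(Z<80)&(abs(X-460)<45)&(abs(Y-13)<45)&(s['color'].max(2)<60)
print([b[0] for b in blobs(m,50)],proj(s,(458+15.7,16-16.8,4)))
```

```text
tcp [460.1  89.2  55.9] yaw 85.2 F [ 0.1  0.1 -1.5] op 20.8 t 19.5 q [ 0.27  0.65  1.83 -0.43  0.82  0.67]
[228 180  19  27 322]
[(180, np.int64(234), np.int64(234)), (181, np.int64(232), np.int64(235)), (182, np.int64(231), np.int64(237)), (183, np.int64(231), np.int64(246)), (184, np.int64(231), np.int64(246)), (185, np.int64(231), np.int64(245)), (186, np.int64(230), np.int64(245)), (187, np.int64(230), np.int64(245)), (188, np.int64(230), np.int64(245)), (189, np.int64(230), np.int64(245)), (190, np.int64(230), np.int64(244)), (191, np.int64(229), np.int64(245)), (192, np.int64(229), np.int64(245)), (193, np.int64(229), np.int64(245)), (194, np.int64(228), np.int64(245)), (195, np.int64(228), np.int64(245)), (196, np.int64(228), np.int64(245)), (197, np.int64(229), np.int64(245)), (198, np.int64(229), np.int64(245)), (199, np.int64(229), np.int64(245)), (200, np.int64(229), np.int64(245)), (201, np.int64(229), np.int64(245)), (202, np.int64(229), np.int64(245)), (203, np.int64(229), np.int64(243)), (204, np.int64(231), np.int64(241)), (205, np.int64(233), np.int64(239)), (206, np.int64(235), np.int64(238))]
4 (np.float64(237.10089002244146), np.float64(207.64626145117057))
6 (np.float64(237.0766863994213), np.float64(206.98886805055085))
8 (np.float64(237.05244099649124), np.float64(206.33033986787666))
10 (np.float64(237.02815370537806), np.float64(205.67067396234563))
12 (np.float64(237.0038244174342), np.float64(205.00986738298516))
[array([209, 191,  19,  27, 318], dtype=int32)] (np.float64(216.59064481252315), np.float64(219.80212895008907))
```

Request:
carry_out(targets=[[0, 0, 0, 0.0002, 0, 0.0005, -0.8], [0, 0, 0, 0.0003, 0, 0.001, -0.8], [0, 0, 0, 0.0005, 0, 0.0014, -0.8], [0, 0, 0, 0.0007, 0, 0.002, -0.8], [0, 0, 0, 0.0008, 0, 0.0024, -0.8], [0, 0, 0, 0.0009, 0, 0.0026, -0.8], [0, 0, 0, 0.0009, 0, 0.0026, -0.8], [0, 0, 0, 0.0009, 0, 0.0026, -0.8]])

```text
t: 20.22
tool_pos: [460.1, 89.1, 53.9]
orientation: [[0.079, 0.996, -0.027], [0.942, -0.084, -0.325], [-0.326, 0.0, -0.945]]
ft_force: [-3.5, 1.9, 20.1]
opening: 20.6
grip_force: 64.3
```

Floor contact at 20 N. Release and rise straight up.

Request:
carry_out(targets=[[0, 0, 0, -0.0002, 0, -0.0005, -0.8], [0, 0, 0, -0.0002, 0, -0.0005, -0.4], [0, 0, 0, -0.0002, 0, -0.0005, 0.0], [0, 0, 0, -0.0002, 0, -0.0005, 0.0], [0, 0, 0, -0.0002, 0, -0.0005, 0.0], [0, 0, 0, -0.008, 0, -0.022, 0.0], [0, 0, 0, -0.02, 0, -0.057, 0.0], [0, 0, 0, -0.032, 0, -0.094, 0.0]])

```text
t: 20.88
tool_pos: [459.1, 89.3, 152.7]
orientation: [[0.078, 0.996, -0.031], [0.942, -0.084, -0.325], [-0.326, -0.003, -0.945]]
ft_force: [0.8, -0.3, -0.4]
opening: 42.6
grip_force: 0.0
```

Run:
```python
from h import *
s=snap('scene');tray2(s);P=cloud(s);X,Y,Z=P[...,0],P[...,1],P[...,2]
for st,ce,m in blobs((Z>30)&(Z<80)&(X>400)&(X<700)&(abs(Y)<140),60): print('cap',st,P[m].mean(0).round(1),Z[m].max())
plan((540,-120,200,110),(585.8,-256.4,180,135.6))
```

```text
tray2 [ 198  192   99   54 1214] [array([530.5,  45.3]), array([150.8, 217.1]), np.float64(86.6)] [[418.0, -24.0], [634.0, -36.0], [643.0, 114.0], [427.0, 127.0]]
cap [229 180  17  21 223] [467.4  83.3  46.2] 71.36155636950652
cap [209 191  19  21 253] [467.9  13.3  45.9] 71.64769869796221
cap [268 199  19  22 258] [601.6  75.8  46. ] 71.93363475025593
tcp [461.9  90.1 159.4] yaw 85.13 F [ 3.8  0.9 10.1] op 42.6 t 20.93 q [ 0.27  0.47  1.76 -0.36  1.05  0.56]
(540, -120, 200, 110) [ -3.8  18.7 -24.6] [-0.205   0.0955  0.0278]
(585.8, -256.4, 180, 135.6) [ -8.   17.8 -49.9] [-0.3234  0.1524  0.0898]
```

All three caps stand in the tray with tops at an equal height. On to the knob, levelling the tool on the way.

Request:
carry_out(targets=[[0, 5, -3, -0.03, 0.015, 0.0, 0], [-1, 10, -8, -0.065, 0.03, 0.004, 0], [-2, 15, -14, -0.1, 0.045, 0.01, 0], [-3, 18, -20, -0.135, 0.06, 0.015, 0], [-3.5, 18.7, -24, -0.17, 0.078, 0.02, 0], [-4, 18.7, -28, -0.205, 0.0955, 0.028, 0], [-5, 18.5, -34, -0.24, 0.112, 0.045, 0], [-6, 18.3, -40, -0.27, 0.126, 0.06, 0]])

```text
t: 21.6
tool_pos: [540.7, -130.8, 185.0]
orientation: [[-0.496, 0.868, -0.01], [0.868, 0.496, -0.009], [-0.003, -0.013, -1.0]]
ft_force: [1.1, 0.1, 0.5]
opening: 42.7
grip_force: 0.0
```

Run:
```python
from h import *
plan((585.8,-256.4,150,135.6))
s=snap('scene');tray2(s);P=cloud(s);X,Y,Z=P[...,0],P[...,1],P[...,2]
for st,ce,m in blobs((Z>30)&(Z<80)&(X>400)&(X<700)&(abs(Y)<140),60): print('cap',st,P[m].mean(0).round(1),Z[m].max())
for st,ce,m in blobs((X>540)&(X<640)&(Y<-200)&(Y>-310)&(Z>76)&(Z<100)&(s['color'].max(2)<70)):print('kn',st,ce,cv2.minAreaRect(P[m][:,:2].astype(np.float32)),Z[m].max())
```

```text
tcp [ 540.7 -130.8  185. ] yaw 119.74 F [1.1 0.1 0.5] op 42.7 t 21.6 q [-0.34  0.48  1.59 -0.01  1.08 -0.85]
(585.8, -256.4, 150, 135.6) [ -0.8   0.1 -15.9] [-0.1314 -0.0227  0.0357]
tray2 [ 198  192   99   53 1229] [array([530.4,  45.1]), array([151.3, 216.9]), np.float64(86.6)] [[418.0, -24.0], [634.0, -37.0], [643.0, 114.0], [427.0, 127.0]]
cap [229 180  17  20 227] [467.2  83.1  45.8] 71.11007418467726
cap [209 191  19  21 255] [468.2  13.2  45.8] 71.42010858098088
cap [268 199  19  22 260] [601.8  75.6  45.9] 71.20089563155487
kn [151 245  18  32 267] [161.08988764 259.79026217] ((575.976318359375, -253.34414672851562), (24.369823455810547, 75.83251953125), 64.55889129638672) 99.0559962760075
```

Request:
carry_out(targets=[[-0.2, 0, -4, -0.022, -0.004, 0, -0.2], [-0.4, 0, -8, -0.044, -0.008, 0, -0.2], [-0.8, 0.1, -12, -0.066, -0.012, 0, -0.2], [-0.8, 0.1, -16, -0.09, -0.016, 0.01, -0.2], [-0.8, 0.1, -16, -0.112, -0.019, 0.02, -0.2], [-0.8, 0.1, -16, -0.131, -0.0225, 0.036, -0.2], [-0.8, 0.1, -16, -0.131, -0.0225, 0.05, -0.2], [-0.8, 0.1, -16, -0.131, -0.0225, 0.055, -0.2]])

```text
t: 22.32
tool_pos: [583.9, -255.1, 127.9]
orientation: [[-0.712, 0.702, -0.003], [0.702, 0.712, 0.001], [0.003, -0.001, -1.0]]
ft_force: [-0.7, 0.8, -1.2]
opening: 33.8
grip_force: 0.0
```

Run:
```python
from h import *
snap('scene');s=snap('scene')
plan((585.8,-256.4,82,135.6))
cv2.imwrite('pics/c8.png',cv2.resize(s['color'][200:340,90:240],None,fx=4,fy=4,interpolation=cv2.INTER_CUBIC)[:,:,::-1])
```

```text
tcp [ 583.9 -254.   129.2] yaw 135.47 F [-0.6  0.6  0.1] op 34.1 t 22.42 q [-0.5   0.64  1.44 -0.    1.07 -1.3 ]
(585.8, -256.4, 82, 135.6) [-0.1 -0.2 -0.1] [-0.0032 -0.0003  0.0472]
```

View pics/c8.png

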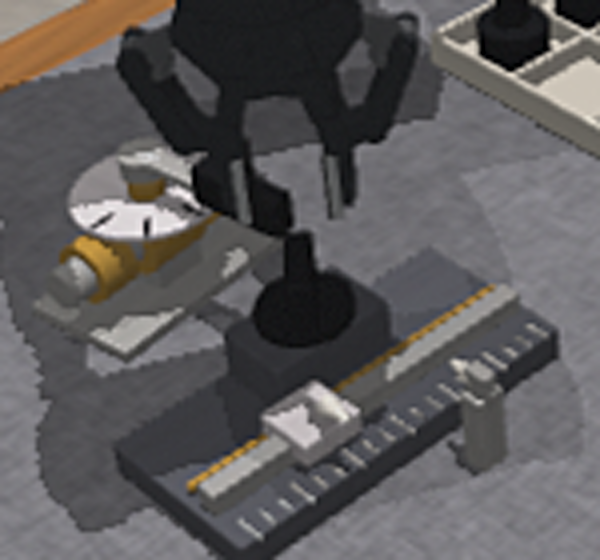

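The gripper is centred over the knob, with the bar at (300,260) between the fingers and the lever end clear. Descend and close lightly.

Request:
carry_out(targets=[[0, 0, 0, -0.002, 0, 0.01, -0.2], [0, 0, 0, -0.003, 0, 0.022, -0.2], [0, 0, 0, -0.003, 0, 0.034, -0.2], [0, 0, 0, -0.003, 0, 0.046, -0.2], [0, 0, 0, -0.003, 0, 0.046, -0.4], [0, 0, 0, -0.003, 0, 0.046, -0.8], [0, 0, 0, -0.003, 0, 0.046, -0.8], [0, 0, 0, -0.003, 0, 0.046, -0.8]], force=20)

```text
t: 23.08
tool_pos: [585.4, -256.8, 83.5]
orientation: [[-0.713, 0.701, -0.004], [0.701, 0.713, 0.0], [0.003, -0.002, -1.0]]
ft_force: [-5.4, -5.4, -14.6]
opening: 13.4
grip_force: 22.4
```

Run:
```python
from h import *
plan((585.8,-256.4,82,135.6))
o=arm.get_obs();print(o['torque'],o['grip_force'])
```

```text
tcp [ 585.4 -256.8   83.5] yaw 135.48 F [ -5.4  -5.4 -14.6] op 13.4 t 23.08 q [-0.51  0.7   1.46 -0.    0.98 -1.3 ]
(585.8, -256.4, 82, 135.6) [-0.1 -0.2 -0.1] [0.     0.0006 0.0015]
[-0.82994407  0.75418863  0.05866568] 22.38524168729782
```

Request:
carry_out(targets=[[0, 0, 6, 0, 0, 0, -0.8], [0, 0, 12, 0, 0, 0, -0.8], [0, 0, 18, 0, 0, 0, -0.8], [0, 0, 24, 0, 0, 0, -0.8], [0, 0, 30, 0, 0, 0, -0.8], [0, 0, 36, 0, 0, 0, -0.8], [0, 0, 42, 0, 0, 0, -0.8], [0, 0, 48, 0, 0, 0, -0.8]])

```text
t: 23.75
tool_pos: [586.9, -256.4, 83.6]
orientation: [[0.049, 0.999, -0.001], [0.999, -0.049, 0.001], [0.001, -0.001, -1.0]]
ft_force: [6.9, 0.5, -19.2]
opening: 13.8
grip_force: 21.9
```

```bash
cat >> h.py <<'E'
def white(s,lo=44,hi=62,thr=110):
    P=cloud(s);X,Y,Z=P[...,0],P[...,1],P[...,2];hue=cv2.cvtColor(s['color'],cv2.COLOR_RGB2HSV)
    m=(X>600)&(X<720)&(Y<-150)&(Y>-380)&(Z>lo)&(Z<hi)&(hue[...,1]<70)&(hue[...,2]>thr)
    for st,ce,k in blobs(m,6):
        v,u=np.nonzero(k);w=s['color'].max(2)[k].astype(float);q=np.array([ray(s,a,b,51) for a,b in zip(u,v)])
        print('w',st,'ray51',ray(s,*ce,51)[:2].round(1),'x range',q[:,0].min().round(1),q[:,0].max().round(1))
E
python3 - <<'E'
from h import *
plan();o=arm.get_obs();print(o['torque'].round(2),o['grip_force'])
s=snap('scene');np.savez('pics/s9.npz',**s);white(s)
for n in('scene0','top0'):print(n);white(dict(np.load(f'pics/{n}.npz')))
E
```

```text
tcp [ 586.9 -256.4   83.6] yaw 87.18 F [  6.9   0.5 -19.2] op 13.8 t 23.75 q [-0.51  0.7   1.46  0.    0.98 -0.46]
[ 0.23 -1.16  0.1 ] 21.891505122184753
w [203 290  11   5  36] ray51 [ 679.7 -236.2] x range 668.8 689.9
w [173 292  11  10  48] ray51 [ 646.2 -281. ] x range 631.6 661.4
w [205 298   6   4  10] ray51 [ 693.3 -250.7] x range 687.4 698.8
scene0
w [203 290  10   5  36] ray51 [ 679.6 -236.2] x range 668.8 689.9
w [167 296  11   9  56] ray51 [ 643.6 -294.8] x range 630.3 658.7
w [205 298   6   3   9] ray51 [ 692.7 -250.5] x range 687.4 698.4
top0
w [374 185   7  11  43] ray51 [ 684.2 -238.6] x range 668.4 695.0
w [398 199   5  11  35] ray51 [ 644.1 -295.6] x range 632.5 658.9
```

Request:
carry_out(targets=[[0, 0, 6.5, 0, 0, 0, -0.8], [0, 0, 13, 0, 0, 0, -0.8], [0, 0, 19.5, 0, 0, 0, -0.8], [0, 0, 26, 0, 0, 0, -0.8], [0, 0, 32.5, 0, 0, 0, -0.8], [0, 0, 39, 0, 0, 0, -0.8], [0, 0, 45.5, 0, 0, 0, -0.8], [0, 0, 52, 0, 0, 0, -0.8]])

```text
t: 24.47
tool_pos: [588.4, -257.1, 83.7]
orientation: [[0.818, 0.576, 0.002], [0.576, -0.818, -0.001], [0.001, 0.002, -1.0]]
ft_force: [15.8, -4.3, -28.0]
opening: 13.3
grip_force: 21.1
```

Request:
carry_out(targets=[[0, 0, 6.5, 0, 0, 0, -0.8], [0, 0, 13, 0, 0, 0, -0.8], [0, 0, 19.5, 0, 0, 0, -0.8], [0, 0, 26, 0, 0, 0, -0.8], [0, 0, 32.5, 0, 0, 0, -0.8], [0, 0, 39, 0, 0, 0, -0.8], [0, 0, 45.5, 0, 0, 0, -0.8], [0, 0, 52, 0, 0, 0, -0.8]])

```text
t: 25.13
tool_pos: [588.5, -258.8, 84.1]
orientation: [[0.957, -0.29, 0.003], [-0.29, -0.957, -0.003], [0.003, 0.002, -1.0]]
ft_force: [9.1, -15.3, -21.8]
opening: 13.7
grip_force: 21.6
```

Run:
```python
from h import *
plan((585.8,-256.4,82,-28))
s=snap('scene');white(s)
```

```text
tcp [ 588.5 -258.8   84.1] yaw -16.85 F [  9.1 -15.3 -21.8] op 13.7 t 25.13 q [-0.51  0.7   1.46 -0.    0.98  1.36]
(585.8, -256.4, 82, -28) [ 0.1 -0.2 11.2] [-0.0033 -0.0015  0.0021]
w [185 285  11   8  43] ray51 [ 647.4 -251.6] x range 633.2 661.0
w [203 290  10   5  35] ray51 [ 679.5 -236.4] x range 668.8 689.9
w [205 298   6   3   8] ray51 [ 693.  -250.7] x range 687.4 698.4
```

Request:
carry_out(targets=[[0, 0, 6, 0.001, 0.0005, 0, -0.8], [0, 0, 12, 0.002, 0.001, 0, -0.8], [0, 0, 18, 0.002, 0.001, 0, -0.8], [0, 0, 24, 0.002, 0.001, 0, -0.8], [0, 0, 30, 0.002, 0.001, 0, -0.8], [0, 0, 36, 0.002, 0.001, 0, -0.8], [0, 0, 42, 0.002, 0.001, 0, -0.8], [0, 0, 46, 0.002, 0.001, 0, -0.8]])

```text
t: 25.85
tool_pos: [587.9, -259.9, 84.0]
orientation: [[0.456, -0.89, -0.002], [-0.89, -0.456, -0.002], [0.001, 0.002, -1.0]]
ft_force: [-4.2, -15.6, -13.6]
opening: 13.5
grip_force: 22.6
```

Run:
```python
from h import *
plan()
s=snap('scene');white(s);np.savez('pics/s10.npz',**s)
cv2.imwrite('pics/c9.png',cv2.resize(s['color'][265:325,160:240],None,fx=10,fy=10,interpolation=cv2.INTER_CUBIC)[:,:,::-1])
```

```text
tcp [ 587.9 -259.9   84. ] yaw -62.86 F [ -4.2 -15.6 -13.6] op 13.5 t 25.85 q [-0.51  0.7   1.46 -0.    0.98  2.16]
w [190 281  11   9  50] ray51 [ 646.9 -238.3] x range 632.9 662.3
w [203 290  10   5  36] ray51 [ 679.6 -236.2] x range 668.8 689.9
w [205 298   6   3   8] ray51 [ 692.9 -250.3] x range 687.4 698.4
```

View pics/c9.png

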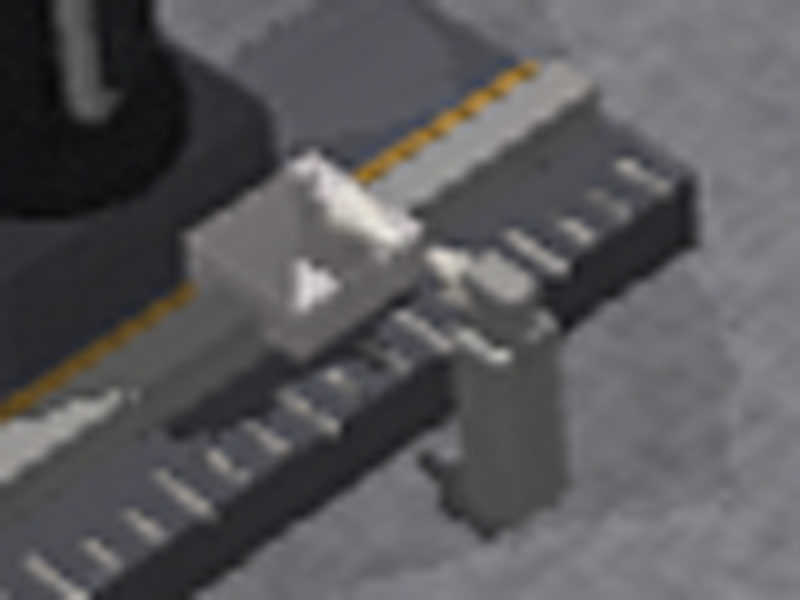

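Request:
carry_out(targets=[[0, 0, 3, 0, 0, 0, -0.8], [0, 0, 6, 0, 0, 0, -0.8], [0, 0, 9, 0, 0, 0, -0.8], [0, 0, 12, 0, 0, 0, -0.8], [0, 0, 12.5, 0, 0, 0, -0.8], [0, 0, 12.5, 0, 0, 0, -0.8], [0, 0, 12.5, 0, 0, 0, -0.8], [0, 0, 12.5, 0, 0, 0, -0.8]])

```text
t: 26.57
tool_pos: [587.6, -260.1, 84.0]
orientation: [[0.258, -0.966, -0.002], [-0.966, -0.258, -0.002], [0.001, 0.003, -1.0]]
ft_force: [-5.3, -17.3, -12.4]
opening: 13.5
grip_force: 22.7
```

Request:
carry_out(targets=[[0, 0, 0, 0, 0, 0, -0.5], [0, 0, 0, 0, 0, 0, -0.2], [0, 0, 0, 0, 0, 0, -0.2], [0, 0, 0, 0, 0, -0.02, -0.2], [0, 0, 0, 0, 0, -0.05, -0.2], [0, 0, 0, -0.02, 0, -0.085, -0.2], [0, 0, 0, -0.05, 0, -0.12, -0.2], [0, 0, 0, -0.09, 0, -0.12, -0.2]])

```text
t: 27.23
tool_pos: [568.4, -174.6, 210.0]
orientation: [[0.257, -0.967, 0.008], [-0.967, -0.257, -0.004], [0.006, -0.007, -1.0]]
ft_force: [1.2, -0.3, 0.2]
opening: 34.1
grip_force: 0.0
```

Run:
```python
from h import *
plan((467,-120,220,-60))
s=snap('scene');white(s);t=snap('top');white(t)
```

```text
tcp [ 568.4 -174.6  210. ] yaw -75.13 F [ 1.2 -0.3  0.2] op 34.1 t 27.23 q [-0.4   0.49  1.48 -0.    1.16  2.48]
(467, -120, 220, -60) [ -0.3  -0.4 -15.1] [-0.0787  0.084  -0.0111]
w [191 280  11   9  50] ray51 [ 646.8 -235. ] x range 633.8 661.8
w [203 290  11   6  38] ray51 [ 679.9 -236.3] x range 668.8 689.9
w [205 298   6   4   8] ray51 [ 693.3 -250.4] x range 687.4 698.8
```

Move the arm out of the top camera's way and check the tips from above.

Request:
carry_out(targets=[[0, 0, -4, -0.01, 0.02, -0.005, 0], [0, 0, -8, -0.03, 0.045, -0.01, 0], [0, 0, -12, -0.06, 0.07, -0.01, 0], [0, 0, -15, -0.09, 0.09, -0.01, 0], [0, 0, -15, -0.12, 0.1, -0.01, 0], [0, 0, -15, -0.15, 0.1, -0.01, 0], [0, 0, -15, -0.18, 0.1, -0.01, 0], [0, 0, -15, -0.2, 0.1, -0.01, 0]])

```text
t: 28.0
tool_pos: [416.2, -3.4, 214.6]
orientation: [[0.5, -0.866, -0.001], [-0.866, -0.5, 0.0], [-0.001, 0.0, -1.0]]
ft_force: [-0.0, -0.3, 0.5]
opening: 42.5
grip_force: 0.0
```

Run:
```python
from h import *
plan()
snap('top');t=snap('top');white(t);s=snap('scene');white(s);np.savez('pics/t11.npz',**t);np.savez('pics/s11.npz',**s)
c=np.zeros((540,800,3),np.uint8);c[:540,:400]=cv2.resize(t['color'][181:217,370:410][:, :40],(400,360),interpolation=cv2.INTER_CUBIC)[:360].repeat(1,0) if 0 else cv2.resize(t['color'][176:230,365:405],(400,540),interpolation=cv2.INTER_CUBIC)
c[:540,400:]=cv2.resize(s['color'][265:319,180:220],(400,540),interpolation=cv2.INTER_CUBIC)
cv2.imwrite('pics/c11.png',c[:,:,::-1])
# slide axis: strip direction on top view from orange line
hue=cv2.cvtColor(t['color'],cv2.COLOR_RGB2HSV);m=np.zeros((420,560),bool);m[195:232,340:425]=True
m&=(hue[...,0]>8)&(hue[...,0]<28)&(hue[...,1]>90)&(hue[...,2]>60);v,u=np.nonzero(m);q=np.array([ray(t,a,b,25)[:2] for a,b in zip(u,v)],np.float32)
l=cv2.fitLine(q,1,0,.01,.01).ravel();print('slide y dir',l,len(q))
t0=dict(np.load('pics/top0.npz'));hue=cv2.cvtColor(t0['color'],cv2.COLOR_RGB2HSV);m=np.zeros((420,560),bool);m[195:232,340:425]=True
m&=(hue[...,0]>8)&(hue[...,0]<28)&(hue[...,1]>90)&(hue[...,2]>60);v,u=np.nonzero(m);q=np.array([ray(t0,a,b,25)[:2] for a,b in zip(u,v)],np.float32);print(cv2.fitLine(q,1,0,.01,.01).ravel(),len(q))
```

```text
tcp [416.2  -3.4 214.6] yaw -60.0 F [-0.  -0.3  0.5] op 42.5 t 28.0 q [-0.15  0.25  1.88  0.    1.01  2.47]
w [374 185   7  11  45] ray51 [ 684.4 -238.5] x range 668.4 695.0
w [375 198   4  10  34] ray51 [ 646.9 -236.3] x range 636.6 660.4
w [191 280  11   9  51] ray51 [ 646.8 -235.1] x range 633.8 661.8
w [203 290  11   6  38] ray51 [ 679.9 -236.3] x range 668.8 689.9
w [205 298   6   4   9] ray51 [ 693.2 -250.8] x range 687.4 698.8
slide y dir [ 4.7728833e-02  9.9886036e-01  6.1461737e+02 -2.9268683e+02] 116
[ 4.7730736e-02  9.9886024e-01  6.1502197e+02 -2.8422351e+02] 115
```

View pics/c11.png

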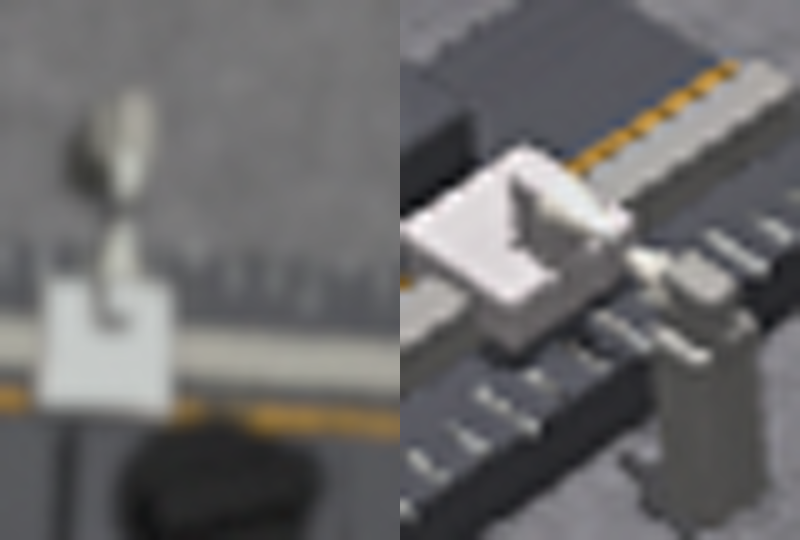

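The pointer tip (left crop, about (120,222)) lines up with the flag tip (about (120,207)), and the numbers say 0.4 mm apart. Do a finer tip check, and measure the shut lever.

Run:
```python
from h import *
t=dict(np.load('pics/t11.npz'));g=t['color'].astype(float).mean(2)
for v in range(192,205):
    r=g[v,371:384];w=np.clip(r-r.min()-20,0,None);u=371+(w*np.arange(len(r))).sum()/max(w.sum(),1)
    p=ray(t,u,v,51);print(v,r.max().round(0),(p[:2]@[.0477,.9989]).round(2),p[0].round(0),end=' | ')
print()
P=cloud(t);X,Y,Z=P[...,0],P[...,1],P[...,2]
for thr in(60,75):
  for st,ce,m in blobs((X>480)&(X<570)&(Y<-200)&(Y>-290)&(Z>74)&(Z<110)&(t['color'].max(2)<thr),40):
    v,u=np.nonzero(m);q=np.array([ray(t,a,b,94)[:2] for a,b in zip(u,v)],np.float32)
    l=cv2.fitLine(q,1,0,.01,.01).ravel();print(st,q.mean(0),np.degrees(np.arctan2(l[1],l[0])),cv2.minAreaRect(q))
a=6;plan((456+75*np.cos(np.radians(a)),-249+75*np.sin(np.radians(a)),150,a))
```

```text
192 178.0 -209.54 676.0 | 193 174.0 -209.94 674.0 | 194 163.0 -210.12 671.0 | 195 138.0 -210.52 668.0 | 196 120.0 -211.53 666.0 | 197 122.0 -210.77 663.0 | 198 141.0 -206.52 660.0 | 199 162.0 -205.67 658.0 | 200 173.0 -205.39 655.0 | 201 180.0 -205.16 652.0 | 202 180.0 -205.26 650.0 | 203 175.0 -204.28 647.0 | 204 183.0 -203.71 645.0 | 
[378 236   9  24 155] [ 527.03314 -239.60204] 3.2011306 ((527.0784301757812, -239.43002319335938), (56.679832458496094, 16.60901641845703), 4.759085655212402)
[378 236   9  25 164] [ 526.1211 -240.0131] 4.5537705 ((526.1041259765625, -239.93154907226562), (58.648765563964844, 17.066055297851562), 6.168511390686035)
tcp [417.1  -4.3 214.6] yaw -59.88 F [ 0.3 -0.8  0.1] op 42.7 t 28.15 q [-0.15  0.25  1.88 -0.    1.01  2.46]
(np.float64(530.5891421526205), np.float64(-241.16036525492598), 150, 6) [  0.    0.  -65.9] [0.2619 0.0207 0.0646]
```

Run:
```python
from h import *
t=dict(np.load('pics/t11.npz'));g=t['color'].astype(int).mean(2).astype(int)
print('col',np.arange(368,386))
for v in range(184,207): print(v,g[v,368:386])
```

```text
col [368 369 370 371 372 373 374 375 376 377 378 379 380 381 382 383 384 385]
184 [121 122 122 121 118 118 116 116 117 119 121 120 117 115 115 115 118 118]
185 [118 121 123 122 119 117 117 117 118 132 139 133 122 116 114 115 117 117]
186 [114 116 118 118 115 111 116 121 124 144 154 146 129 116 112 113 116 116]
187 [112 113 114 114 110 105 115 125 129 150 160 153 133 116 112 113 115 117]
188 [111 110 111 110 102  95 112 126 131 151 162 154 134 117 111 114 117 119]
189 [114 112 110 102  89  88 109 124 133 152 160 154 134 118 113 117 119 121]
190 [114 112 107  93  77  81 103 122 138 157 160 152 133 119 115 116 119 121]
191 [115 113 106  88  70  71  89 112 143 169 170 149 130 119 117 117 118 118]
192 [115 113 105  87  66  63  70  95 140 177 176 146 124 118 116 116 117 116]
193 [115 113 105  85  67  59  60  81 131 174 172 139 120 117 116 114 115 114]
194 [115 113 105  91  74  62  61  76 124 162 156 128 117 118 115 114 114 112]
195 [115 113 109 102  91  77  71  76 109 138 131 116 115 117 117 115 113 111]
196 [116 116 116 112 106  97  89  82  94 111 111 109 115 117 119 119 115 112]
197 [117 118 118 118 114 110 101  89  98 112 112 111 117 120 122 121 118 115]
198 [117 119 119 119 118 117 109 104 123 141 128 117 118 121 121 121 120 117]
199 [115 117 116 113 115 117 112 120 149 162 140 120 117 119 120 121 123 120]
200 [109 115 110 102 105 109 108 130 166 173 145 118 111 112 114 122 126 121]
201 [106 115 105  94  98 104 109 141 176 180 148 115 106 105 105 113 121 114]
202 [106 119 108  96 102 108 116 149 178 180 154 120 105 100  95 101 109 103]
203 [106 126 129 125 126 125 124 149 172 175 161 136 120 108  94  93  96  93]
204 [103 136 161 168 167 155 134 147 174 183 178 167 155 136 107  91  91  90]
205 [102 142 180 193 191 176 145 149 181 193 193 190 183 163 122  94  92  90]
206 [106 147 184 199 198 182 152 149 174 188 194 197 195 174 129  96  92  89]
```

Run:
```python
from h import *
t=dict(np.load('pics/t11.npz'));n=np.array([.0477,.9989])
print([(ray(t,*p,51)[:2]@n).round(2) for p in((377.5,193),(377.4,194),(376.8,200),(376.9,199))])
```

```text
[np.float64(-206.8), np.float64(-206.63), np.float64(-205.63), np.float64(-205.8)]
```

The pointer sits about 1 mm past the flag, within tolerance, so I'll leave it. Now to the lever.

Request:
carry_out(targets=[[0, 0, -7, 0.033, 0.003, 0, -0.1], [0, 0, -14, 0.066, 0.005, 0, -0.1], [0, 0, -21, 0.1, 0.008, 0, -0.1], [0, 0, -28, 0.133, 0.01, 0.01, -0.1], [0, 0, -35, 0.166, 0.013, 0.02, -0.1], [0, 0, -42, 0.2, 0.016, 0.03, -0.1], [0, 0, -49, 0.23, 0.018, 0.05, -0.1], [0, 0, -56, 0.262, 0.0207, 0.064, -0.1]])

```text
t: 28.82
tool_pos: [530.5, -245.2, 148.9]
orientation: [[0.998, -0.065, -0.001], [-0.065, -0.998, -0.0], [-0.001, 0.0, -1.0]]
ft_force: [0.3, 1.1, -0.0]
opening: 38.5
grip_force: 0.0
```

Run:
```python
from h import *
a=6;plan((456+75*np.cos(np.radians(a)),-249+75*np.sin(np.radians(a)),84,a))
```

```text
tcp [ 530.5 -245.2  148.9] yaw -3.72 F [ 0.3  1.1 -0. ] op 38.5 t 28.82 q [-0.53  0.55  1.56 -0.    1.03  1.1 ]
(np.float64(530.5891421526205), np.float64(-241.16036525492598), 84, 6) [ 0.   0.  -9.7] [-0.0002 -0.0041  0.0649]
```

Request:
carry_out(targets=[[0, 0, -5, 0, -0.004, 0, -0.1], [0, 0, -9.7, 0, -0.004, 0.015, -0.1], [0, 0, -9.7, 0, -0.004, 0.035, -0.1], [0, 0, -9.7, 0, -0.004, 0.055, -0.1], [0, 0, -9.7, 0, -0.004, 0.065, -0.1], [0, 0, -9.7, 0, -0.004, 0.065, -0.5], [0, 0, -9.7, 0, -0.004, 0.065, -0.8], [0, 0, -9.7, 0, -0.004, 0.065, -0.8]], force=20)

```text
t: 29.48
tool_pos: [530.7, -241.4, 85.6]
orientation: [[0.995, 0.099, -0.0], [0.099, -0.995, -0.004], [-0.001, 0.004, -1.0]]
ft_force: [-1.0, -22.9, -24.4]
opening: 14.6
grip_force: 20.7
```

Run:
```python
from h import *
T=[]
for k in range(1,9):
    a=6-5.625*k;T.append((round(456+75*np.cos(np.radians(a)),1),round(-249+75*np.sin(np.radians(a)),1),84,a))
plan((530.6,-241.2,84,6),*T)
```

```text
tcp [ 530.7 -241.4   85.6] yaw 5.7 F [ -1.  -22.9 -24.4] op 14.6 t 29.48 q [-0.53  0.64  1.61 -0.    0.89  0.95]
(530.6, -241.2, 84, 6) [ 0.2  0.  -0.3] [-0.0001 -0.0002  0.0016]
(np.float64(531.0), np.float64(-248.5), 84, 0.375) [0.2 0.  5.3] [-0.0004  0.0071  0.0016]
(np.float64(530.7), np.float64(-255.9), 84, -5.25) [ 0.2  0.  11. ] [-0.0014  0.0145  0.0017]
(np.float64(529.7), np.float64(-263.2), 84, -10.875) [ 0.2  0.  16.6] [-0.0031  0.0216  0.0017]
(np.float64(527.9), np.float64(-270.3), 84, -16.5) [ 0.2  0.  22.2] [-0.0056  0.0285  0.0017]
(np.float64(525.5), np.float64(-277.2), 84, -22.125) [ 0.2 -0.  27.8] [-0.0087  0.0351  0.0017]
(np.float64(522.4), np.float64(-283.9), 84, -27.75) [ 0.2 -0.  33.5] [-0.0125  0.0415  0.0018]
(np.float64(518.6), np.float64(-290.3), 84, -33.375) [ 0.2 -0.  39.1] [-0.0169  0.0475  0.0018]
(np.float64(514.3), np.float64(-296.2), 84, -39.0) [ 0.2 -0.  44.7] [-0.0217  0.0529  0.0018]
```

Request:
carry_out(targets=[[0, 0, 5.6, 0, 0.0071, 0, -0.8], [0, 0, 11.2, -0.0014, 0.0145, 0, -0.8], [0, 0, 16.9, -0.003, 0.0216, 0, -0.8], [0, 0, 22.5, -0.0055, 0.0285, 0, -0.8], [0, 0, 28.1, -0.0086, 0.0352, 0, -0.8], [0, 0, 33.7, -0.0124, 0.0415, 0, -0.8], [0, 0, 39.4, -0.0168, 0.0475, 0, -0.8], [0, 0, 45, -0.0217, 0.053, 0, -0.8]])

```text
t: 30.15
tool_pos: [515.4, -295.8, 85.7]
orientation: [[0.771, -0.637, 0.002], [-0.637, -0.771, -0.003], [0.003, 0.001, -1.0]]
ft_force: [7.1, -12.6, -27.4]
opening: 14.8
grip_force: 30.3
```

Request:
carry_out(targets=[[0, 0, 0, 0, 0, 0, -0.8], [0, 0, 0, 0, 0, 0, -0.8], [0, 0, 0, 0, 0, 0, -0.5], [0, 0, 0, 0, 0, 0, -0.2], [0, 0, 0, 0, 0, 0, -0.1], [0, 0, 0, 0, 0, -0.03, -0.1], [0, 0, 0, 0, 0, -0.07, -0.1], [0, 0, 0, 0, 0, -0.11, -0.1]])

```text
t: 30.82
tool_pos: [513.7, -293.0, 196.6]
orientation: [[0.774, -0.634, -0.002], [-0.634, -0.774, 0.001], [-0.002, 0.001, -1.0]]
ft_force: [1.0, -1.0, -0.1]
opening: 38.7
grip_force: 0.0
```

Request:
carry_out(targets=[[0, 0, 0, 0, -0.03, -0.02, 0], [0, 0, 0, 0, -0.06, -0.03, 0], [0, 0, 0, 0, -0.09, -0.03, 0], [0, 0, 0, 0, -0.12, -0.03, 0], [0, 0, 0, -0.03, -0.15, -0.03, 0], [0, 0, 0, -0.06, -0.18, -0.03, 0], [0, 0, 0, -0.08, -0.2, -0.03, 0], [0, 0, 0, -0.08, -0.2, -0.03, 0]])

```text
t: 31.48
tool_pos: [578.1, -82.8, 225.9]
orientation: [[0.776, -0.631, -0.001], [-0.631, -0.776, 0.001], [-0.002, -0.0, -1.0]]
ft_force: [1.1, -0.4, -0.2]
opening: 42.3
grip_force: 0.0
```

Run:
```python
from h import *
plan()
snap('top');t=snap('top');s=snap('scene');white(t);tray2(t);tray2(s)
for n,s_ in(('top',t),('scene',s)):
  P=cloud(s_);X,Y,Z=P[...,0],P[...,1],P[...,2]
  for st,ce,m in blobs((X>470)&(X<550)&(Y<-255)&(Y>-350)&(Z>74)&(Z<110)&(s_['color'].max(2)<75),40):
    v,u=np.nonzero(m);q=np.array([ray(s_,a,b,94)[:2] for a,b in zip(u,v)],np.float32)
    l=cv2.fitLine(q,1,0,.01,.01).ravel();c=q.mean(0);print(n,st,c,np.degrees(np.arctan2(l[1],l[0])),'about axis',np.degrees(np.arctan2(c[1]+249,c[0]-456)))
P=cloud(s);X,Y,Z=P[...,0],P[...,1],P[...,2]
for st,ce,m in blobs((Z>30)&(Z<80)&(X>400)&(X<700)&(abs(Y)<140),60): print('cap',st,P[m].mean(0).round(1),Z[m].max())
cv2.imwrite('pics/c12.png',np.hstack([s['color'][100:420,60:400],t['color'][100:420,120:440]])[:,:,::-1])
```

```text
tcp [578.1 -82.8 225.9] yaw -39.1 F [ 1.1 -0.4 -0.2] op 42.3 t 31.48 q [-0.25  0.46  1.48  0.    1.2   2.01]
tray2 [234 209  47  80 485] [array([525.7,  69.5]), array([102.2, 205.4]), np.float64(86.4)] [[420.0, 25.0], [625.0, 12.0], [631.0, 114.0], [426.0, 127.0]]
tray2 [ 198  192   99   54 1230] [array([530. ,  44.9]), array([152., 216.]), np.float64(86.5)] [[418.0, -24.0], [633.0, -38.0], [642.0, 114.0], [427.0, 127.0]]
top [394 245  19  20 149] [ 511.74307 -291.7774 ] -38.825104 about axis -37.50274
scene [120 246  10  26 217] [ 524.9219  -301.24042] -35.99264 about axis -37.160873
cap [229 180  17  20 226] [467.2  83.3  46. ] 72.08659840670829
cap [209 191  19  21 252] [468.   13.4  45.9] 70.60056778973791
cap [268 199  19  21 263] [601.7  75.5  45.7] 71.4725801508958
```

View pics/c12.png

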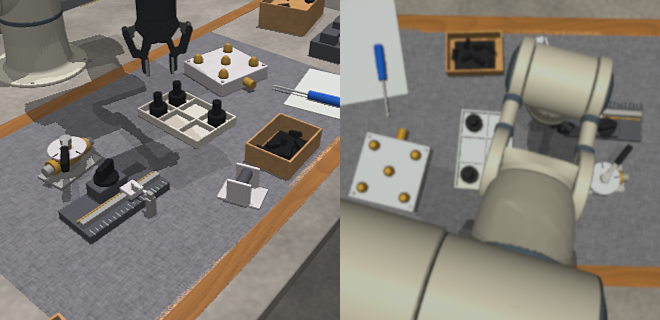

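The lever is about 44.5° open. All three caps stand in the tray, the pointer is opposite the flag, and the arm is clear. Hand in.

```bash
python3 -c "
from rig import order
print(order.job_done())"
```

```text
the job is handed in; nothing more can be done
None
```

I handed the job in with all steps carried out in order; no verdict came back, so the values here are my own camera and arm readings: valve shut, three caps upright in the tray, pointer about 1 mm past the flag's tip (limit 2.5 mm), then the valve about 44.5° open.

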